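Assemble the gear shaft standing in the vise

ROBOT

A 6-joint arm with a two-finger parallel gripper is mounted at the origin on the work surface. World frame = base frame: x ahead of the robot, y to its left, z up, the work surface at z = 0. Lengths are in m, angles in rad, forces in N, time in s.
With the tool pointing down it reaches from about 0.225 to 0.875 m from the base axis. Payload 3.4 kg.
Tool frame: the origin (TCP) lies at the very end of the fingers, on their centre line; the grasp point (between the pads) lies behind it (manip.grasp_offset is the z of the grasp point in the tool frame, in m); z points along the fingers, y is the line along which they close (so a half turn about z gives the same grasp; the last joint's range is limited). The gripper opens to 85 mm and grips with 20 to 120 N. Pads are 22 mm wide; open, the fingers measure 114 mm over their backs; the gripper's body (76 mm by 85 mm) begins 54 mm behind the grasp point. The pads swing forward as they close: fully open they stand 13 mm farther back than shut.
Start: joints at [-0.121, 0.276, 1.505, -0, 1.361, -0.121], TCP at [0.575, -0, 0.231] pointing down, gripper open.
Joint ranges: [-2.89, 2.89], [-0.75, 2.08], [0.22, 2.7], [-1.18, 4.32], [0.11, 2.71], [-2.7, 2.7]. Speed limits (rad/s): [2.57, 2.57, 3.14, 3.14, 3.14, 3.14].

INTERFACE

Orientations are given as a unit quaternion [w, x, y, z].
In Python, from rig import manip gives the robot as it stands.
- The arm moves only by the shell command python3 -m pendant 'ROWS' [FORCE]. ROWS is JSON, a list of rows, each an object of numbers: "dx", "dy", "dz": the shift along the tool's x, y, z in m; "rx", "ry", "rz": the turn, a rotation vector about the tool's x, y, z in degrees; "hand": the finger opening in m, from 0 to 0.0854. In form: [{"dx": .., "dy": .., "dz": .., "rx": .., "ry": .., "rz": .., "hand": ..}, ...]. A call has 1 to 12 rows; each row shifts and turns the commanded pose from where the row before left it, along the tool's axes as they then stand; what a row does not reach is not made up. A row lasts 1/12 s, in which the tool goes at most 41.7 mm and 7.16 degrees, less where a joint would pass 70% of its speed; a pose out of reach is approached as far as the arm can. A call is refused whole if a number of a shift passes 0.0417 or a number of a turn 7.16, either way. A call with a gripper value outside its range is refused whole. The fingers move at their own pace and stop on an object; FORCE is the grip in N (left out, the last holds). Time passes only in rows, so rows that do not move let the fingers close. It gives the time, the measured TCP pose, the force, the opening and the grip force at its end, in the units of the state.
- manip.get_state(): the state, without advancing time (a new reading comes with each control period).
- manip.get_image(name): name is "scene" or "side" or "wrist"; returns a dict with "frame" (480x640x3 uint8, red, green, blue), "fx", "fy", "cx", "cy" (pixels), "position" and "attitude" of the camera in the world; the wrist camera has in their place "mount" (4x4, takes a point from camera to tool coordinates, whose origin is the TCP and whose axes are the flange's). Camera axes: x right, y up, looking along -z (the intrinsics and any distortion apply to the point x, -y, -z); pixel columns grow to the right and rows downward; lengths in m; the calibration is good to about 2 mm. A picture is of the moment at which its call begins: read the wrist's pose just before it. There is no depth.
- manip.sign_off(): hands the job in; it is judged then, once.
The state is a dict: "clock": time; "qpos": joint angles; "qd": joint speeds; "effort": joint torques, N m; "position": TCP position; "ee_rot": TCP orientation; "contact_force": force on the tool from outside, world axes, zero at the start; "moment": the same for the moment, N m; "width": finger opening in m; "gripper_force": force on a finger pad.
Only numpy, scipy, OpenCV 4.12 (cv2) and the standard library are available. Lean on these libraries where they do the work, as an engineer would, in place of code of your own. Each camera call takes 0.05 s, during which the arm holds its last target. There are 200 camera calls.

TASK

Build up the gear shaft that stands in the vise: slide on first the bearing with the blue seals, right down to the shaft's shoulder, then the bright spacer sleeve, then the brass gear with its hub upward, and last the black clamp collar, each sitting flat on the one below. Lower each part down the shaft to its seat before letting go, do not let it drop, and leave the dark steel gear, the old brown-sealed bearing, the flange and the grease tin where they lie.

Things in the scene. Friction and masses are not known exactly. Their poses are not given: they have to be found in the camera images.
- shaft: Upright bright steel shaft, held fast in the vise. Origin: centre of the shoulder face on which the bearing sits, 95 mm above the bench; z up along the shaft. Above it a plain seat of 24 mm diameter rises 43 mm, then a taper (24 to 10 mm diameter) whose tip is 50 mm above the origin. The shoulder is 36 mm in diameter, 12 mm high; the shaft below it 32 mm.
- vise: Blue machine vise on the bench, fixed. Origin: on the bench, on the shaft's axis. Jaws up to 86 mm wide, their tops 69 mm above the bench (26 mm below the shaft's shoulder). Bed 190 by 96 mm, from 73 mm on its -x side to 117 mm on its +x side of the origin; screw and cross handle reach out to 146 mm on the +x side, up to 57 mm high.
- bearing: Ball bearing with blue seals between bright steel rings, lying flat: outside diameter 52 mm, bore 27 mm, 13 mm high. Origin: centre of its underside, z up.
- spacer: Plain bright silvery spacer sleeve standing on end: outside diameter 40 mm, bore 27 mm, 11 mm high. Origin: centre of its underside, z up.
- gear: Brass gear lying flat with its hub upward: diameter over the teeth 62 mm, toothed rim 10 mm high, hub of 40 mm diameter reaching 14 mm above the underside, bore 27 mm. Its underside is flat. Origin: centre of its underside, z up (hub side).
- collar: Black clamp collar with one slit and a small bright screw, lying flat: outside diameter 46 mm, bore 27 mm, 10 mm high. Origin: centre of its underside, z up.
- steel_gear: Dark steel gear, 66 mm in diameter over its coarse teeth, 18 mm high with its hub, lying flat. Does not belong to this job. Origin: centre of its underside.
- old_bearing: Old large ball bearing with rust-brown seals, 62 mm in diameter, 16 mm high, lying flat. Does not belong to this job. Origin: centre of its underside.
- flange: Steel pipe flange with four bolt holes, 70 mm in diameter, 12 mm high, lying flat. Does not belong to this job. Origin: centre of its underside.
- grease_tin: Red tin with a white lid, 55 mm in diameter, 38 mm high, upright. Does not belong to this job. Origin: centre of its underside.
Mind the look-alikes: they are no part of the job. Leave any green or turquoise look-alike of the bearing alone. Leave any green look-alike of the collar alone.

How it is judged:
By the outcome, as a careful person would: the job done as asked, in the order asked, and still so for the second after the job is handed in, with the robot touching nothing.
It also fails if it takes over 109 s, if anything falls off the work surface, if the arm or the gripper's body presses on something with over 40 N, if the wrist force passes 120 N, or if a joint passes its speed limit or range.

## Working session

There is one attempt and no reset: what is moved stays moved. The work goes in short steps, Python scripts to look and compute and a shell command to move; the robot and the scene stay as the last step left them, time stands still between calls to the robot, and variables do not carry over. Pictures are saved under pics/ and viewed, at most 14 in all, crops included, and the job is handed in when it is done.

```bash
ls; mkdir -p pics; python3 - <<'E'
from rig import manip
import cv2, json
s=manip.get_state(); print(s, manip.grasp_offset)
for n in ["scene","side","wrist"]:
    d=manip.get_image(n); cv2.imwrite(f"pics/{n}0.png",d["frame"][:,:,::-1])
    print({k:(v if k!="frame" else v.shape) for k,v in d.items()})
E
```

```text
pics
{'clock': 0.0, 'qpos': array([-1.21004714e-01,  2.76617148e-01,  1.50617958e+00,  1.33754607e-05,
        1.36068800e+00, -1.21023756e-01]), 'qd': array([ 1.65987980e-03, -9.22382421e-04, -2.36925712e-03, -9.64840651e-04,
       -6.82277653e-05, -1.52505604e-03]), 'effort': array([ 6.20495921e-04, -4.16768074e+01, -2.45808578e+01, -1.52056768e-04,
        1.11346930e-02,  1.69860516e-05]), 'position': array([5.74454648e-01, 6.30175527e-05, 2.30408572e-01]), 'ee_rot': array([-7.48844179e-04,  7.07100723e-01,  7.07112206e-01, -5.78153865e-04]), 'contact_force': array([ 1.02970885,  0.34726761, -0.22461116]), 'moment': array([ 0.0202806 , -0.04527755,  0.03287603]), 'gripper_force': 0.0, 'width': 0.08542279243416791} -0.0187
{'frame': (480, 640, 3), 'fx': 540.9805042907316, 'fy': 540.9805042907316, 'cx': 317.4447983287541, 'cy': 238.7009063292082, 'position': array([ 0.94130873, -0.15528406,  0.77097884]), 'attitude': array([0.78591854, 0.23624289, 0.15845964, 0.54900991])}
{'frame': (480, 640, 3), 'fx': 581.3031393316002, 'fy': 581.3031393316002, 'cx': 318.12704933406224, 'cy': 237.16389381613502, 'position': array([0.35390676, 0.62855959, 0.62764542]), 'attitude': array([-0.1384105 , -0.06156667,  0.42523676,  0.89231484])}
{'frame': (480, 640, 3), 'fx': 331.7070904890431, 'fy': 331.7070904890431, 'cx': 320.5792277388443, 'cy': 243.61408606803283, 'mount': array([[-7.48305594e-04,  9.52600749e-01,  3.04222375e-01,
         7.82009594e-02],
       [ 9.99999190e-01,  1.02597259e-03, -7.52861351e-04,
        -2.72345266e-04],
       [-1.02930010e-03,  3.04221565e-01, -9.52600745e-01,
        -1.44309752e-01],
       [ 0.00000000e+00,  0.00000000e+00,  0.00000000e+00,
         1.00000000e+00]])}
```

View pics/scene0.png

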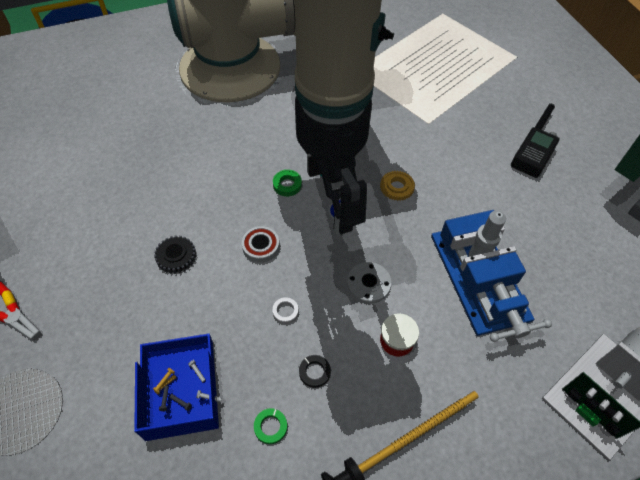

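View pics/side0.png

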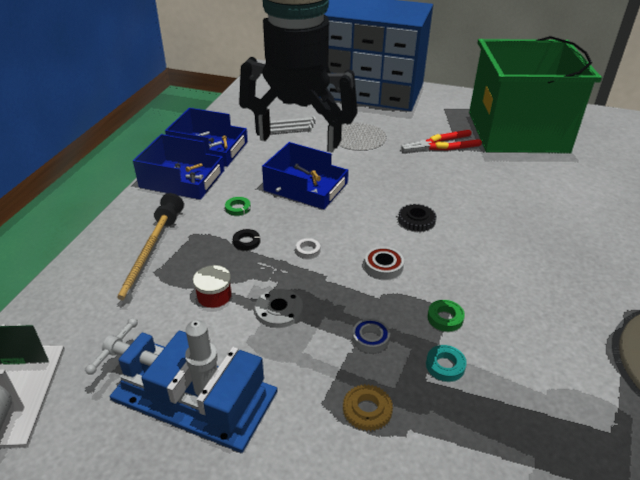

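View pics/wrist0.png

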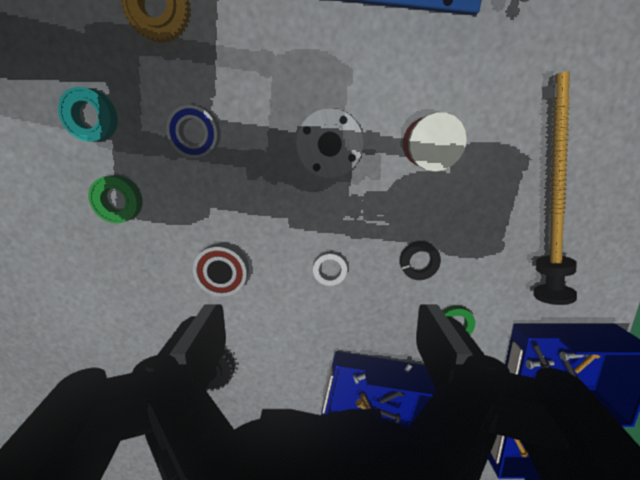

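The scene view shows the vise shaft at (497,216), with the bearing hidden under the arm. In the wrist view:

| Part | Pixel |
|---|---|
| Blue bearing | (193,130) |
| Spacer | (330,268) |
| Collar (slit on its left) | (420,260) |
| Brass gear (cut off at the edge) | (157,5) |
| Turquoise and green decoys | (87,113), (115,198) |

I'll shift towards +y to get a second wrist view that includes the gear and the shaft.

```bash
python3 -m pendant '[{"dx":0.035,"dz":-0.01},{"dx":0.035,"dz":-0.01},{"dx":0.035,"dz":-0.01},{"dx":0.03,"dz":-0.01},{},{},{}]'; cat > h.py <<'E'
from rig import manip
import numpy as np, cv2
from scipy.spatial.transform import Rotation as R
def q2R(q): return R.from_quat([q[1],q[2],q[3],q[0]]).as_matrix()
def grab(n,name=None):
    s=manip.get_state(); d=manip.get_image(n)
    if n=="wrist":
        T=np.eye(4);T[:3,:3]=q2R(s["ee_rot"]);T[:3,3]=s["position"];M=T@d["mount"]; d["C"]=M[:3,3]; d["R"]=M[:3,:3]
    else: d["C"]=np.array(d["position"]); d["R"]=q2R(d["attitude"])
    if name: cv2.imwrite(f"pics/{name}.png",d["frame"][:,:,::-1]); np.save(f"pics/{name}.npy",d,allow_pickle=True)
    return d
def load(name): return np.load(f"pics/{name}.npy",allow_pickle=True).item()
def ray(d,u,v):
    r=d["R"]@np.array([(u-d["cx"])/d["fx"],-(v-d["cy"])/d["fy"],-1.]); return d["C"],r/np.linalg.norm(r)
def plane(d,u,v,z):
    c,r=ray(d,u,v); return c+r*(z-c[2])/r[2]
def proj(d,p):
    a=d["R"].T@(np.array(p)-d["C"]); return np.array([d["cx"]-d["fx"]*a[0]/a[2],d["cy"]+d["fy"]*a[1]/a[2]])
def tri(obs):
    A=np.zeros((3,3));b=np.zeros(3);L=[]
    for d,u,v in obs:
        c,r=ray(d,u,v);P=np.eye(3)-np.outer(r,r);A+=P;b+=P@c;L.append((c,P))
    x=np.linalg.solve(A,b); return x,[round(1e3*np.linalg.norm(P@(x-c)),2) for c,P in L]
E
python3 - <<'E'
from h import *
grab("wrist","w1");grab("scene","sc1"); grab("side","si1"); print(manip.get_state()["position"])
E
```

```text
[ 5.74855093e-01 -3.50085950e-06  2.31016206e-01]invalid input
```

View pics/w1.png

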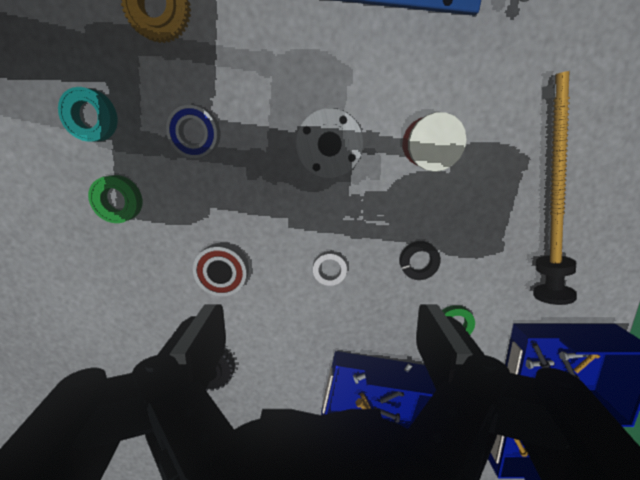

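The move was refused because of the empty rows, so this picture matches the first wrist view.

```bash
python3 -m pendant '[{"dx":0.035,"dz":-0.01},{"dx":0.035,"dz":-0.01},{"dx":0.035,"dz":-0.01},{"dx":0.03,"dz":-0.01},{"dz":0},{"dz":0},{"dz":0}]'; 
python3 - <<'E'
from h import *
grab("wrist","w2");grab("scene","sc2"); grab("side","si2"); print(manip.get_state()["position"])
E
```

```text
[ 5.74970627e-01 -1.36932669e-05  2.31240943e-01]invalid input
```

View pics/w2.png

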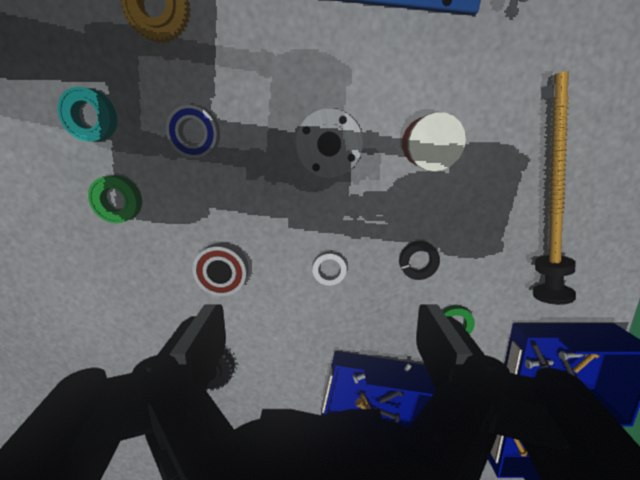

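It was refused again and the view hasn't changed. The rows probably need every key.

```bash
python3 -m pendant '[{"dx":0.035,"dy":0,"dz":-0.01,"rx":0,"ry":0,"rz":0,"hand":0.085},{"dx":0.035,"dy":0,"dz":-0.01,"rx":0,"ry":0,"rz":0,"hand":0.085},{"dx":0.035,"dy":0,"dz":-0.01,"rx":0,"ry":0,"rz":0,"hand":0.085},{"dx":0.03,"dy":0,"dz":-0.01,"rx":0,"ry":0,"rz":0,"hand":0.085},{"dx":0,"dy":0,"dz":0,"rx":0,"ry":0,"rz":0,"hand":0.085},{"dx":0,"dy":0,"dz":0,"rx":0,"ry":0,"rz":0,"hand":0.085}]'; 
python3 - <<'E'
from h import *
print(manip.get_state()["position"])
E
```

```text
clock: 0.95
position: [0.5752, 0.1364, 0.2719]
ee_rot: [0.001, 0.706, 0.708, 0.0]
contact_force: [0.5, -0.3, -0.3]
width: 0.0849
gripper_force: 0.0
[0.57515739 0.13639668 0.27187667]
```

```bash
python3 -m pendant '[{"dx":0,"dy":0,"dz":0,"hand":0.085}]'|head -2;
python3 - <<'E'
from h import *
grab("wrist","w3"); grab("scene","sc3"); grab("side","si3")
E
```

```text
invalid input
```

View pics/w3.png

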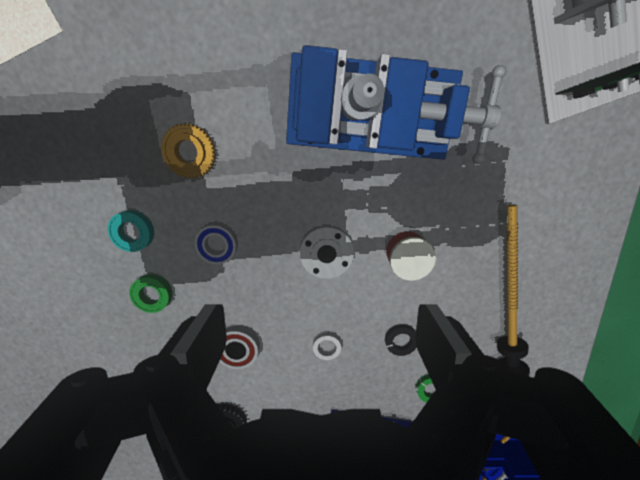

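The wrist view now shows everything: gear (189,151), bearing (216,244), shaft tip (370,90), spacer (327,348), collar (402,340). Next I'll segment each part and triangulate.

```bash
cat >> h.py <<'E'
HSV={"bearing":((108,120,30),(130,255,255)),"gear":((12,100,40),(28,255,255)),"spacer":((0,0,170),(180,40,255)),"collar":((0,0,0),(180,120,48))}
def blob(d,part,u,v,h=40,scale=1):
    u0,v0=max(int(u-h),0),max(int(v-h),0)
    roi=d["frame"][v0:int(v+h),u0:int(u+h)]
    m=cv2.inRange(cv2.cvtColor(np.ascontiguousarray(roi),cv2.COLOR_RGB2HSV),HSV[part][0],HSV[part][1])
    cs,_=cv2.findContours(m,cv2.RETR_EXTERNAL,cv2.CHAIN_APPROX_NONE)
    cs=[c for c in cs if cv2.contourArea(c)>5]
    if not cs: return None
    c=cv2.convexHull(max(cs,key=cv2.contourArea))
    e=cv2.fitEllipse(c); return e[0][0]+u0,e[0][1]+v0,e[1]
E
python3 - <<'E'
from h import *
w2,w3,si,sc=load("w2"),load("w3"),load("si3"),load("sc3")
seed={"bearing":[(w2,193,130),(w3,216,244),(si,372,333)],"gear":[(w3,189,151),(si,367,407),(sc,398,185)],
"spacer":[(w2,330,268),(w3,327,348),(si,308,248),(sc,286,311)],"collar":[(w2,420,260),(w3,402,340),(si,246,239),(sc,315,371)]}
for p,L in seed.items():
    obs=[]
    for d,u,v in L:
        b=blob(d,p,u,v,30)
        if b: print(p,np.round(b[:2],1),np.round(b[2],1),np.round(plane(d,b[0],b[1],.01),4)); obs.append((d,*b[:2]))
    print(p,tri(obs))
print("shaft",tri([(w3,370,90),(si,196,324),(sc,499,216)]))
E
```

```text
bearing [190.8 131.1] [41.7 47.5] [0.4395 0.0848 0.01  ]
bearing [214.6 244.5] [31.9 36.1] [0.4395 0.0835 0.01  ]
bearing [370.9 332.3] [23.5 32.1] [0.4429 0.0812 0.01  ]
bearing (array([0.44159819, 0.08507501, 0.01494797]), [np.float64(0.43), np.float64(0.39), np.float64(0.72)])
gear [187.4 150.3] [50.7 57. ] [0.4186 0.2    0.01  ]
gear [367.3 407.1] [45.6 50.4] [0.4188 0.202  0.01  ]
gear [397.  185.1] [29.  34.8] [0.4205 0.1982 0.01  ]
gear (array([0.41840791, 0.19987225, 0.00729566]), [np.float64(0.8), np.float64(0.71), np.float64(0.37)])
spacer [329.1 269.2] [30.6 32.9] [ 0.5848 -0.0704  0.01  ]
spacer [326.7 347.9] [22.2 26.7] [ 0.5848 -0.0716  0.01  ]
spacer [307.5 245.1] [15.9 24.8] [ 0.5873 -0.0727  0.01  ]
spacer [284.8 308.5] [23.5 26. ] [ 0.5832 -0.0682  0.01  ]
spacer (array([ 0.5850747 , -0.06859646,  0.01398772]), [np.float64(0.38), np.float64(0.43), np.float64(0.81), np.float64(0.08)])
collar [419.  259.4] [38.2 38.9] [ 0.6903 -0.058   0.01  ]
collar [423.9 340. ] [58.  73.9] [ 0.7226 -0.0584  0.01  ]
collar [245.8 239.5] [20.8 27.8] [ 0.6902 -0.0546  0.01  ]
collar [314.5 371.9] [30.1 31.2] [ 0.6937 -0.0599  0.01  ]
collar (array([ 0.69926371, -0.05754341,  0.01132639]), [np.float64(9.0), np.float64(21.92), np.float64(8.63), np.float64(5.55)])
shaft (array([0.61224709, 0.24867734, 0.14436785]), [np.float64(0.16), np.float64(0.98), np.float64(1.08)])
```

```bash
python3 - <<'E'
import cv2
a=cv2.imread("pics/w3.png")[60:190,130:410];b=cv2.imread("pics/sc3.png");c=cv2.imread("pics/si3.png")
a=cv2.resize(a,(560,260),interpolation=cv2.INTER_CUBIC)
b=cv2.resize(b[195:235,470:530],(240,160),interpolation=cv2.INTER_CUBIC);c=cv2.resize(c[310:350,170:230],(240,160),interpolation=cv2.INTER_CUBIC)
import numpy as np
o=np.zeros((260+160,560,3),np.uint8);o[:260]=a;o[260:,:240]=b;o[260:,250:490]=c
cv2.imwrite("pics/m1.png",o)
E
```

```text
(no output)
```

View pics/m1.png

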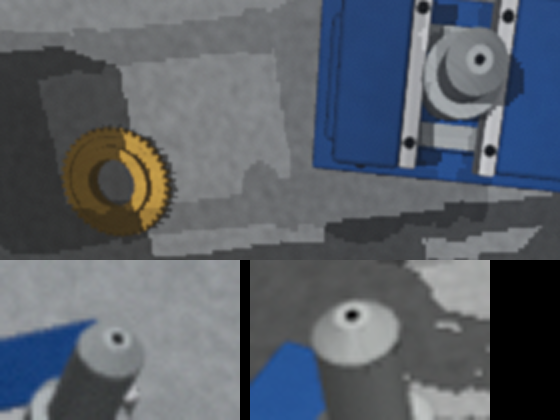

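The shaft tip has a dark centre hole, which makes a precise mark. In full-frame pixels it is at (369.5,89.5) in the wrist view, (499,214.5) in the scene view and (195.5,324) in the side view. I'll go over the bearing now.

```bash
python3 -m pendant '[{"dx":-0.0087,"dy":-0.0225,"dz":0.025,"rx":0,"ry":0,"rz":0,"hand":0.075},{"dx":-0.0087,"dy":-0.0225,"dz":0.025,"rx":0,"ry":0,"rz":0,"hand":0.075},{"dx":-0.0087,"dy":-0.0225,"dz":0.025,"rx":0,"ry":0,"rz":0,"hand":0.075},{"dx":-0.0087,"dy":-0.0225,"dz":0.025,"rx":0,"ry":0,"rz":0,"hand":0.075},{"dx":-0.0087,"dy":-0.0225,"dz":0.025,"rx":0,"ry":0,"rz":0,"hand":0.075},{"dx":-0.0087,"dy":-0.0225,"dz":0.025,"rx":0,"ry":0,"rz":0,"hand":0.075},{"dx":0,"dy":0,"dz":0,"rx":0,"ry":0,"rz":0,"hand":0.075},{"dx":0,"dy":0,"dz":0,"rx":0,"ry":0,"rz":0,"hand":0.075}]'
python3 - <<'E'
from h import *
d=grab("wrist","w4"); u,v=proj(d,[.440,.084,.013]); b=blob(d,"bearing",u,v,80)
print(u,v,b,plane(d,b[0],b[1],.0125)); w=load("w3"); bb=blob(w,"bearing",216,244,30); w2=load("w2"); b2=blob(w2,"bearing",193,130,30)
print(tri([(d,*b[:2]),(w,*bb[:2]),(w2,*b2[:2])])); print(manip.get_state()["position"])
E
```

```text
clock: 1.77
position: [0.4367, 0.0814, 0.1196]
ee_rot: [-0.002, 0.708, 0.706, -0.002]
contact_force: [1.3, 0.8, -0.5]
width: 0.0748
gripper_force: 0.0
325.6200547172857 238.03750414283138 (326.89288330078125, 237.50336456298828, (54.61286163330078, 57.4438362121582)) [0.44101111 0.08428841 0.0125    ]
(array([0.44096635, 0.08476549, 0.01409175]), [np.float64(0.02), np.float64(0.06), np.float64(0.04)])
[0.44002967 0.08177069 0.1211408 ]
```

View pics/w4.png

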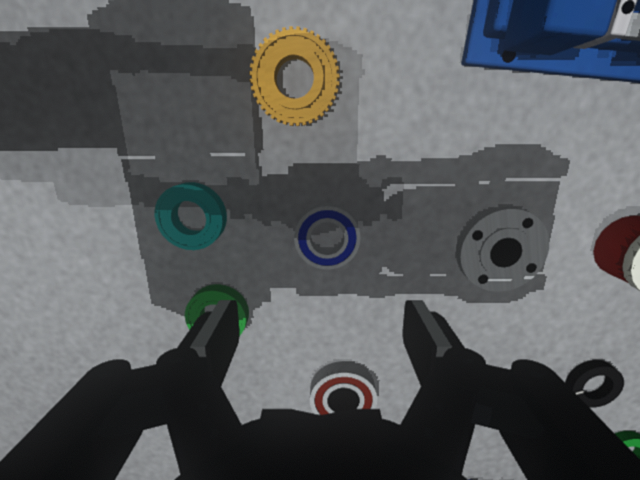

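The wrist view shows the bearing centred at (327,237). That puts it at (0.441, 0.0845) with its top at about 14 mm, which agrees with the text. I'll descend.

```bash
python3 -m pendant '[{"dx":0.0025,"dy":0.001,"dz":0.035,"rx":0,"ry":0,"rz":0,"hand":0.066},{"dx":0,"dy":0,"dz":0.035,"rx":0,"ry":0,"rz":0,"hand":0.066},{"dx":0,"dy":0,"dz":0.03,"rx":0,"ry":0,"rz":0,"hand":0.066},{"dx":0,"dy":0,"dz":0.015,"rx":0,"ry":0,"rz":0,"hand":0.066},{"dx":0,"dy":0,"dz":0,"rx":0,"ry":0,"rz":0,"hand":0.066},{"dx":0,"dy":0,"dz":0,"rx":0,"ry":0,"rz":0,"hand":0.066}]'
python3 -m pendant '[{"dx":0,"dy":0,"dz":0.002,"rx":0,"ry":0,"rz":0,"hand":0.066},{"dx":0,"dy":0,"dz":0,"rx":0,"ry":0,"rz":0,"hand":0.066}]'
python3 - <<'E'
from h import *
d=grab("wrist","w5"); b=blob(d,"bearing",320,280,90); print(b, plane(d,b[0],b[1],.0125),manip.get_state()["position"])
E
```

```text
clock: 2.32
position: [0.4432, 0.0851, 0.0066]
ee_rot: [0.001, 0.707, 0.707, 0.001]
contact_force: [-0.0, 0.7, 0.5]
width: 0.0657
gripper_force: 0.0
clock: 2.48
position: [0.4432, 0.0853, 0.0056]
ee_rot: [0.001, 0.707, 0.707, 0.001]
contact_force: [0.5, -1.0, 0.4]
width: 0.0659
gripper_force: 0.0
(315.81995391845703, 315.7021026611328, (86.42882537841797, 98.28936767578125)) [0.44077807 0.08423725 0.0125    ] [0.44275001 0.08532673 0.00562623]
```

View pics/w5.png

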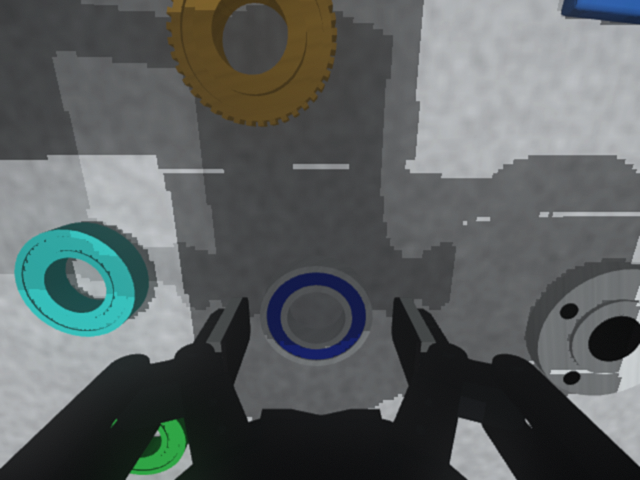

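The bearing sits between the fingers at (316,316), about 2 mm off centre. I'll correct that, lower slightly and close.

```bash
python3 -m pendant '[{"dx":-0.001,"dy":-0.002,"dz":0.0015,"rx":0,"ry":0,"rz":0,"hand":0.066},{"dx":0,"dy":0,"dz":0.0015,"rx":0,"ry":0,"rz":0,"hand":0.066},{"dx":0,"dy":0,"dz":0,"rx":0,"ry":0,"rz":0,"hand":0.066}]' 
python3 -m pendant '[{"dx":0,"dy":0,"dz":0,"rx":0,"ry":0,"rz":0,"hand":0.045},{"dx":0,"dy":0,"dz":0,"rx":0,"ry":0,"rz":0,"hand":0.045},{"dx":0,"dy":0,"dz":0,"rx":0,"ry":0,"rz":0,"hand":0.045},{"dx":0,"dy":0,"dz":0,"rx":0,"ry":0,"rz":0,"hand":0.045},{"dx":0,"dy":0,"dz":0,"rx":0,"ry":0,"rz":0,"hand":0.045}]' 40
```

```text
clock: 2.78
position: [0.4389, 0.0842, 0.0016]
ee_rot: [0.0, 0.707, 0.707, 0.0]
contact_force: [-0.0, -0.3, 0.2]
width: 0.0655
gripper_force: 0.0
clock: 3.2
position: [0.4394, 0.0843, 0.002]
ee_rot: [0.0, 0.707, 0.707, 0.0]
contact_force: [-1.0, -1.0, 6.0]
width: 0.0495
gripper_force: 40.5
```

```bash
python3 -m pendant '[{"dx":0,"dy":0,"dz":-0.02,"rx":0,"ry":0,"rz":0,"hand":0.045},{"dx":0,"dy":0,"dz":-0.035,"rx":0,"ry":0,"rz":0,"hand":0.045},{"dx":0,"dy":0,"dz":-0.035,"rx":0,"ry":0,"rz":0,"hand":0.045},{"dx":0,"dy":0,"dz":-0.035,"rx":0,"ry":0,"rz":0,"hand":0.045},{"dx":0,"dy":0,"dz":-0.035,"rx":0,"ry":0,"rz":0,"hand":0.045},{"dx":0,"dy":0,"dz":0,"rx":0,"ry":0,"rz":0,"hand":0.045},{"dx":0,"dy":0,"dz":0,"rx":0,"ry":0,"rz":0,"hand":0.045}]'
python3 - <<'E'
from h import *
d=grab("wrist","w6"); b=blob(d,"bearing",320,310,80); print(b, manip.get_state()["position"])
print(proj(d,[.6122,.2487,.145]))
E
```

```text
clock: 3.78
position: [0.4403, 0.0844, 0.1631]
ee_rot: [0.002, 0.707, 0.707, 0.002]
contact_force: [0.2, 0.6, -1.5]
width: 0.0496
gripper_force: 42.7
(320.54957580566406, 317.82865142822266, (88.4552001953125, 100.33419799804688)) [0.43867158 0.08429244 0.16131165]
[760.86179402 -94.22225047]
```

View pics/w6.png

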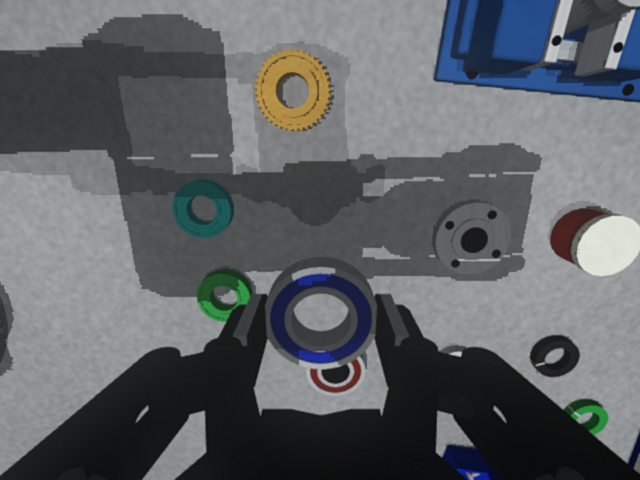

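The bearing is held level at (321,318). I'll travel to above the shaft and look at the tip through the bore.

```bash
python3 -m pendant '[{"dx":0.0274,"dy":0.0288,"dz":-0.003,"rx":0,"ry":0,"rz":0,"hand":0.045},{"dx":0.0274,"dy":0.0288,"dz":-0.003,"rx":0,"ry":0,"rz":0,"hand":0.045},{"dx":0.0274,"dy":0.0288,"dz":0,"rx":0,"ry":0,"rz":0,"hand":0.045},{"dx":0.0274,"dy":0.0288,"dz":0,"rx":0,"ry":0,"rz":0,"hand":0.045},{"dx":0.0274,"dy":0.0288,"dz":0,"rx":0,"ry":0,"rz":0,"hand":0.045},{"dx":0.0274,"dy":0.0288,"dz":0,"rx":0,"ry":0,"rz":0,"hand":0.045},{"dx":0,"dy":0,"dz":0,"rx":0,"ry":0,"rz":0,"hand":0.045},{"dx":0,"dy":0,"dz":0,"rx":0,"ry":0,"rz":0,"hand":0.045}]'
cat >> h.py <<'E'
def intool(d,u,v,zt):  # pixel -> tool coords on plane tool z = zt
    M=d["mount"]; r=M[:3,:3]@np.array([(u-d["cx"])/d["fx"],-(v-d["cy"])/d["fy"],-1.]); c=M[:3,3]; return c+r*(zt-c[2])/r[2]
E
python3 - <<'E'
from h import *
w6=load("w6"); b=blob(w6,"bearing",320,310,80); print("seal in tool",intool(w6,*b[:2],-.0105))
d=grab("wrist","w7"); s=manip.get_state(); print(s["position"],s["width"],s["ee_rot"])
print(proj(d,[.6122,.2487,.145])); b=blob(d,"bearing",320,310,80);print(b)
cv2.imwrite("pics/w7c.png",cv2.resize(d["frame"][220:400,230:410,::-1],None,fx=3,fy=3,interpolation=cv2.INTER_CUBIC))
E
```

```text
clock: 4.5
position: [0.6114, 0.2496, 0.163]
ee_rot: [-0.001, 0.706, 0.708, -0.003]
contact_force: [0.0, -1.0, -1.4]
width: 0.0497
gripper_force: 42.7
seal in tool [-6.45163428e-05 -1.95252947e-04 -1.05000000e-02]
[0.61022479 0.24851143 0.16363399] 0.049549888816341495 [-0.00151588  0.70677296  0.70743182 -0.0031467 ]
[322.56599862 291.81630206]
(320.57120513916016, 317.8313522338867, (88.47838592529297, 100.7567367553711))
```

View pics/w7c.png

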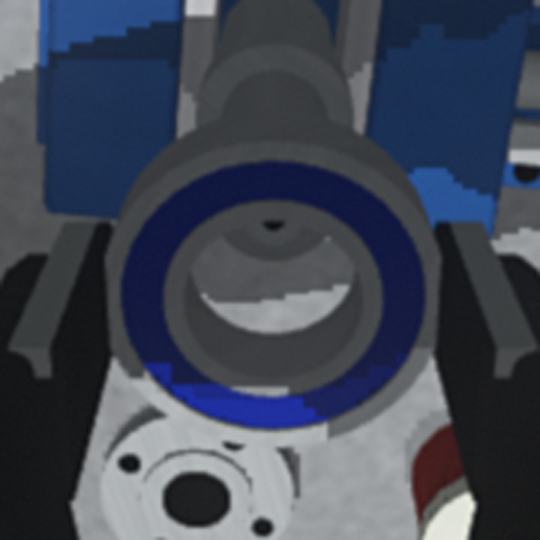

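The tip's centre hole shows through the bore at full-frame (321,295), and the bearing's blue ring is centred at (320.6,317.8).

```bash
python3 - <<'E'
from h import *
d=load("w7")
fr=cv2.cvtColor(d["frame"],cv2.COLOR_RGB2GRAY)[288:300,312:332].astype(float); w=np.clip(55-fr,0,None); 
print(fr.min(), (w.sum(0)@np.arange(20))/w.sum()+312,(w.sum(1)@np.arange(12))/w.sum()+288)
for z in (.017,.0185,.02): print(intool(d,321,295,z))
for i in range(3): s=manip.get_state(); print(s["position"])
E
```

```text
15.0 320.74065934065936 294.6505494505495
[-2.28856449e-03  5.20472919e-05  1.70000000e-02]
[-3.03700179e-03  5.51285692e-05  1.85000000e-02]
[-3.78543908e-03  5.82098465e-05  2.00000000e-02]
[0.61022479 0.24851143 0.16363399]
[0.61022479 0.24851143 0.16363399]
[0.61022479 0.24851143 0.16363399]
```

```bash
python3 -m pendant '[{"dx":-0.0025,"dy":0,"dz":0.006,"rx":0,"ry":0,"rz":0,"hand":0.045},{"dx":0,"dy":0,"dz":0.007,"rx":0,"ry":0,"rz":0,"hand":0.045},{"dx":0,"dy":0,"dz":0.007,"rx":0,"ry":0,"rz":0,"hand":0.045},{"dx":0,"dy":0,"dz":0,"rx":0,"ry":0,"rz":0,"hand":0.045},{"dx":0,"dy":0,"dz":0,"rx":0,"ry":0,"rz":0,"hand":0.045},{"dx":0,"dy":0,"dz":0,"rx":0,"ry":0,"rz":0,"hand":0.045}]'
cat >> h.py <<'E'
def tip(d,u,v,h=9,thr=55):
    u,v=int(round(u)),int(round(v)); fr=cv2.cvtColor(d["frame"],cv2.COLOR_RGB2GRAY)[v-h:v+h+1,u-h:u+h+1].astype(float); 
    iy,ix=np.unravel_index(cv2.GaussianBlur(fr,(3,3),0).argmin(),fr.shape)
    f2=fr[max(iy-3,0):iy+4,max(ix-3,0):ix+4]; w=np.clip((f2.min()+f2.max())/2-f2,0,None)
    return u-h+max(ix-3,0)+(w.sum(0)@np.arange(f2.shape[1]))/w.sum(), v-h+max(iy-3,0)+(w.sum(1)@np.arange(f2.shape[0]))/w.sum()
E
python3 - <<'E'
from h import *
d=grab("wrist","w8"); s=manip.get_state(); z=s["position"][2]
b=blob(d,"bearing",320,318,80); p=proj(d,[s["position"][0],s["position"][1],.145]);t=tip(d,*p); print(s["position"],b[:2],p,t)
print(intool(d,*t,z-.145),intool(d,*b[:2],-.0105))
E
```

```text
clock: 5.05
position: [0.6117, 0.2459, 0.1476]
ee_rot: [0.0, 0.707, 0.707, 0.0]
contact_force: [-0.6, -0.4, -1.0]
width: 0.0502
gripper_force: 42.6
[0.61199562 0.24600849 0.14785911] (320.5549545288086, 317.8085174560547) [321.47605465 303.75635147] (np.float64(319.53831891223734), np.float64(299.8572311495674))
[ 0.00212828 -0.00068693  0.00285911] [-5.29290253e-05 -2.00824665e-04 -1.05000000e-02]
```

```bash
python3 - <<'E'
from h import *
d=load("w8"); print(cv2.cvtColor(d["frame"],cv2.COLOR_RGB2GRAY)[284:330:1,306:336:1])
E
```

```text
[[ 26  26  26 ...  27  25  27]
 [ 27  27  26 ...  26  27  27]
 [ 26  25  25 ...  24  26  26]
 ...
 [ 70  77  86 ... 146 123  99]
 [ 62  69  85 ...  98  77  64]
 [ 62  62  69 ...  63  60  59]]
```

```bash
python3 - <<'E'
from h import *
d=load("w8"); g=cv2.cvtColor(d["frame"],cv2.COLOR_RGB2GRAY)
for r in range(288,334): print(r,*["%3d"%x for x in g[r,308:334]])
E
```

```text
288  45  54  59  62  64  67  69  71  71  72  71  71  70  70  71  69  71  68  69  68  67  66  63  59  52  44
289  67  70  71  71  71  73  72  72  73  71  72  71  71  71  70  71  69  70  69  70  72  72  71  71  68  65
290  73  72  72  71  71  72  72  72  71  71  71  71  71  69  69  70  68  69  70  72  71  72  72  73  72  71
291  72  71  71  72  71  71  72  72  72  70  70  70  70  70  69  69  69  69  70  70  72  72  70  72  71  72
292  71  70  71  71  71  72  72  73  70  71  71  70  69  70  69  69  70  70  70  71  72  71  70  72  71  70
293  71  72  71  72  72  72  72  72  70  71  70  71  72  71  70  69  69  71  71  71  70  72  72  71  71  71
294  71  71  72  70  72  72  72  71  72  72  72  72  72  73  73  71  70  70  71  73  72  71  71  71  71  71
295  71  70  72  72  74  73  73  72  72  73  73  71  70  71  75  74  73  71  72  72  70  71  70  70  70  71
296  70  70  71  73  73  73  73  73  73  70  66  58  57  57  67  74  74  72  72  72  71  71  70  69  70  70
297  69  69  72  72  74  74  74  74  69  52  38  31  28  30  45  64  75  74  73  71  70  70  69  69  68  69
298  67  69  72  72 
[... 3167 characters left out ...]
 157 155 154 152 153 160 162 162 162 164 163 156 146
328  85 114 134 140 144 147 150 150 150 153 167 173 175 175 173 172 169 169 168 164 160 156 156 149 123  98
329  69  84  94 109 128 139 152 157 160 164 168 172 174 174 171 169 166 164 162 155 139 123 109  97  78  63
330  61  61  63  68  81  87  96 108 123 137 143 145 147 147 144 141 130 124 112 101  88  77  69  62  59  60
331  60  60  59  60  60  60  61  66  76  85  88  89  90  90  89  88  80  76  70  64  61  60  59  61  61  61
332  60  61  61  62  60  59  60  59  61  61  61  63  62  62  61  62  61  61  60  60  62  61  61  63  62  62
333  61  61  61  62  61  61  63  61  62  64  62  62  62  62  61  61  62  61  63  62  62  62  63  62  62  62
```

The tip hole is cleanly resolved at (319.5,300). In the earlier view its upper edge was cut off by the bore rim. I need about +2.1 mm in x and −0.5 mm in y. I'll correct, lower a little and recheck.

```bash
python3 -m pendant '[{"dx":0.0021,"dy":-0.0005,"dz":0,"rx":0,"ry":0,"rz":0,"hand":0.045},{"dx":0,"dy":0,"dz":0.005,"rx":0,"ry":0,"rz":0,"hand":0.045},{"dx":0,"dy":0,"dz":0,"rx":0,"ry":0,"rz":0,"hand":0.045},{"dx":0,"dy":0,"dz":0,"rx":0,"ry":0,"rz":0,"hand":0.045},{"dx":0,"dy":0,"dz":0,"rx":0,"ry":0,"rz":0,"hand":0.045}]'
cat > chk.py <<'E'
from h import *
import sys
d=grab("wrist",sys.argv[1]); s=manip.get_state(); z=s["position"][2]
p=proj(d,[.6117,.2483,.145]);t=tip(d,*p); print(s["position"],p,t,intool(d,*t,z-.145))
if len(sys.argv)>2:
    b=blob(d,sys.argv[2],320,312,75); print(b,intool(d,*b[:2],float(sys.argv[3])))
E
python3 chk.py w9 bearing -.0105
```

```text
clock: 5.52
position: [0.6113, 0.2483, 0.1422]
ee_rot: [-0.0, 0.707, 0.707, -0.0]
contact_force: [0.5, 0.5, -1.4]
width: 0.0494
gripper_force: 42.7
[0.6113723  0.2483337  0.14228035] [321.85197556 309.49292284] (np.float64(321.2548309178744), np.float64(309.8466183574879)) [-0.00029561  0.00014058 -0.00271965]
(320.55859375, 317.7719192504883, (88.46884155273438, 100.69827270507812)) [-3.42887954e-05 -1.99993034e-04 -1.05000000e-02]
```

The offset is now within 0.4 mm. I'll lower it, watching the force.

```bash
python3 -m pendant '[{"dx":0,"dy":0.0003,"dz":0.005,"rx":0,"ry":0,"rz":0,"hand":0.045},{"dx":0,"dy":0,"dz":0.005,"rx":0,"ry":0,"rz":0,"hand":0.045},{"dx":0,"dy":0,"dz":0.005,"rx":0,"ry":0,"rz":0,"hand":0.045},{"dx":0,"dy":0,"dz":0,"rx":0,"ry":0,"rz":0,"hand":0.045}]'
python3 -m pendant '[{"dx":0,"dy":0,"dz":0.008,"rx":0,"ry":0,"rz":0,"hand":0.045},{"dx":0,"dy":0,"dz":0.008,"rx":0,"ry":0,"rz":0,"hand":0.045},{"dx":0,"dy":0,"dz":0.008,"rx":0,"ry":0,"rz":0,"hand":0.045},{"dx":0,"dy":0,"dz":0,"rx":0,"ry":0,"rz":0,"hand":0.045},{"dx":0,"dy":0,"dz":0,"rx":0,"ry":0,"rz":0,"hand":0.045}]'
```

```text
clock: 5.9
position: [0.6106, 0.248, 0.1255]
ee_rot: [-0.001, 0.707, 0.707, -0.001]
contact_force: [0.6, -0.8, -2.4]
width: 0.0497
gripper_force: 42.7
clock: 6.32
position: [0.6111, 0.2481, 0.1023]
ee_rot: [-0.0, 0.707, 0.707, -0.001]
contact_force: [0.6, -0.4, -1.7]
width: 0.0496
gripper_force: 42.7
```

```bash
python3 -m pendant '[{"dx":0,"dy":0,"dz":0.002,"rx":0,"ry":0,"rz":0,"hand":0.045},{"dx":0,"dy":0,"dz":0.0015,"rx":0,"ry":0,"rz":0,"hand":0.045},{"dx":0,"dy":0,"dz":0,"rx":0,"ry":0,"rz":0,"hand":0.045}]'
python3 -m pendant '[{"dx":0,"dy":0,"dz":0.001,"rx":0,"ry":0,"rz":0,"hand":0.045},{"dx":0,"dy":0,"dz":0,"rx":0,"ry":0,"rz":0,"hand":0.045}]'
python3 -m pendant '[{"dx":0,"dy":0,"dz":0.001,"rx":0,"ry":0,"rz":0,"hand":0.045},{"dx":0,"dy":0,"dz":0,"rx":0,"ry":0,"rz":0,"hand":0.045}]'
```

```text
clock: 6.57
position: [0.6116, 0.2483, 0.0998]
ee_rot: [0.0, 0.707, 0.707, 0.0]
contact_force: [0.2, 0.1, -2.8]
width: 0.0498
gripper_force: 42.7
clock: 6.73
position: [0.6117, 0.2483, 0.0989]
ee_rot: [0.0, 0.707, 0.707, 0.0]
contact_force: [-0.6, 0.2, -1.4]
width: 0.0494
gripper_force: 42.7
clock: 6.9
position: [0.6116, 0.2483, 0.0978]
ee_rot: [0.0, 0.707, 0.707, 0.0]
contact_force: [0.4, -0.7, -1.5]
width: 0.0499
gripper_force: 42.7
```

```bash
python3 -m pendant '[{"dx":0,"dy":0,"dz":0.001,"rx":0,"ry":0,"rz":0,"hand":0.045},{"dx":0,"dy":0,"dz":0,"rx":0,"ry":0,"rz":0,"hand":0.045}]'
python3 -m pendant '[{"dx":0,"dy":0,"dz":0.001,"rx":0,"ry":0,"rz":0,"hand":0.045},{"dx":0,"dy":0,"dz":0,"rx":0,"ry":0,"rz":0,"hand":0.045}]'
```

```text
clock: 7.07
position: [0.6118, 0.2484, 0.0971]
ee_rot: [0.0, 0.707, 0.707, 0.0]
contact_force: [0.8, -0.3, 0.9]
width: 0.0494
gripper_force: 42.8
clock: 7.23
position: [0.6118, 0.2484, 0.0971]
ee_rot: [0.0, 0.707, 0.707, 0.0]
contact_force: [-2.8, -0.1, 4.8]
width: 0.05
gripper_force: 43.2
```

It has seated at TCP z = 0.097, right at the expected height. I'll release, lift and go to the spacer.

```bash
python3 -m pendant '[{"dx":0,"dy":0,"dz":0,"rx":0,"ry":0,"rz":0,"hand":0.064},{"dx":0,"dy":0,"dz":0,"rx":0,"ry":0,"rz":0,"hand":0.064},{"dx":0,"dy":0,"dz":0,"rx":0,"ry":0,"rz":0,"hand":0.064},{"dx":0,"dy":0,"dz":-0.01,"rx":0,"ry":0,"rz":0,"hand":0.064},{"dx":0,"dy":0,"dz":-0.03,"rx":0,"ry":0,"rz":0,"hand":0.064},{"dx":0,"dy":0,"dz":-0.035,"rx":0,"ry":0,"rz":0,"hand":0.064},{"dx":0,"dy":0,"dz":-0.035,"rx":0,"ry":0,"rz":0,"hand":0.064},{"dx":-0.0398,"dy":-0.0033,"dz":0,"rx":0,"ry":0,"rz":0,"hand":0.064},{"dx":-0.0398,"dy":-0.0033,"dz":0,"rx":0,"ry":0,"rz":0,"hand":0.064},{"dx":0,"dy":0,"dz":0,"rx":0,"ry":0,"rz":0,"hand":0.064}]'
python3 - <<'E'
from h import *
d=grab("side","si4"); w=grab("wrist","w10")
for n,dd in (("side",d),("wrist",w)): 
    u,v=proj(dd,[.6117,.2483,.108]); print(u,v); b=blob(dd,"bearing",u,v,26); print(n,b, b and plane(dd,*b[:2],.1075))
E
```

```text
clock: 8.07
position: [0.6049, 0.1625, 0.2076]
ee_rot: [0.002, 0.708, 0.706, -0.001]
contact_force: [0.3, 0.1, -0.4]
width: 0.0638
gripper_force: 0.0
199.70238518316953 345.7331196347145
side (198.85032844543457, 345.41234016418457, (28.491670608520508, 40.08677291870117)) [0.61309472 0.24780207 0.1075    ]
329.65079089059014 130.64656436211703
wrist (325.7145233154297, 124.69610214233398, (53.829017639160156, 68.47269439697266)) [0.60897376 0.25222205 0.1075    ]
```

```bash
python3 -m pendant '[{"dx":-0.0395,"dy":-0.0033,"dz":0.01,"rx":0,"ry":0,"rz":0,"hand":0.064},{"dx":-0.0395,"dy":-0.0033,"dz":0.01,"rx":0,"ry":0,"rz":0,"hand":0.064},{"dx":-0.0395,"dy":-0.0033,"dz":0.01,"rx":0,"ry":0,"rz":0,"hand":0.064},{"dx":-0.0395,"dy":-0.0033,"dz":0.01,"rx":0,"ry":0,"rz":0,"hand":0.064},{"dx":-0.0395,"dy":-0.0033,"dz":0.01,"rx":0,"ry":0,"rz":0,"hand":0.064},{"dx":-0.0395,"dy":-0.0033,"dz":0.01,"rx":0,"ry":0,"rz":0,"hand":0.064},{"dx":0,"dy":0,"dz":0.02,"rx":0,"ry":0,"rz":0,"hand":0.064},{"dx":0,"dy":0,"dz":0,"rx":0,"ry":0,"rz":0,"hand":0.064},{"dx":0,"dy":0,"dz":0,"rx":0,"ry":0,"rz":0,"hand":0.064}]'
python3 - <<'E'
from h import *
w=grab("wrist","w11");s=manip.get_state()["position"]; print(s); obs=[]
for d,p in ((w,proj(w,[.585,-.0705,.011])),(load("w2"),(330,268)),(load("w3"),(327,348))):
    b=blob(d,"spacer",*p,55 if d is w else 30); print(b,plane(d,*b[:2],.010)); obs.append((d,*b[:2]))
print(tri(obs))
E
```

```text
clock: 8.92
position: [0.5847, -0.0674, 0.1249]
ee_rot: [-0.002, 0.707, 0.707, -0.0]
contact_force: [0.4, 0.1, 0.6]
width: 0.0636
gripper_force: 0.0
[ 0.58561905 -0.06700733  0.12595383]
(316.6585159301758, 255.11434173583984, (18.784284591674805, 37.429725646972656)) [ 0.58111473 -0.08174978  0.01      ]
(329.10453605651855, 269.2442321777344, (30.601425170898438, 32.94797134399414)) [ 0.58482743 -0.07035767  0.01      ]
(326.6583423614502, 347.8951473236084, (22.231687545776367, 26.70183753967285)) [ 0.58478512 -0.0716184   0.01      ]
(array([ 0.58380882, -0.08252889, -0.00626366]), [np.float64(5.54), np.float64(5.37), np.float64(1.45)])
```

```bash
python3 - <<'E'
from h import *
d=load("w11")
for t in range(100,175,10):
    HSV["spacer"]=((0,0,t),(180,60,255)); b=blob(d,"spacer",320,240,50); print(t,b and (np.round(b[0],1),np.round(b[1],1),np.round(b[2],1)))
g=cv2.cvtColor(d["frame"],cv2.COLOR_RGB2GRAY)
for r in range(200,290,6): print(r,*["%3d"%x for x in g[r,270:376:4]])
E
```

```text
100 (np.float64(316.4), np.float64(268.0), array([ 83.1, 114.6]))
110 (np.float64(315.9), np.float64(269.0), array([ 91.1, 113.4]))
120 (np.float64(315.7), np.float64(269.0), array([ 89.4, 113.8]))
130 (np.float64(294.0), np.float64(266.2), array([ 53.7, 172.5]))
140 (np.float64(159.4), np.float64(249.2), array([ 57.5, 470.3]))
150 (np.float64(266.5), np.float64(263.3), array([ 50.2, 231.9]))
160 (np.float64(316.9), np.float64(256.2), array([17.5, 38.8]))
170 (np.float64(316.7), np.float64(255.1), array([18.8, 37.4]))
200  63  61  63  62  62  62  61  62  63  62  59  60  59  59  62  61  58  58  59  61  60  59  62 101 123 123 119
206  61  60  63  63  62  62  62  61  62  62  60  60  60  60  61  61  59  60  60  59  61  60  61 115 122 124 128
212  65  64  61  60  61  60  59  60  62  61  62  60  61  63  60  60  58  61  61  60  64  65  66  82  82  84  82
218  65  65  66  65  62  63  62  63  62  63  65  68  74  77  71  66  63  63  61  64  66  65  61  63  67  78  84
224  82  80  82  83  80  66  62  64  65  81  82  80  81  83  82  82  83  70  81  81  85  82  74  75  83  82  79
230  87  88  87 
[... 403 characters left out ...]
  84  82  81  82  85  87  85
254 152 154 153 147 147 149 151 144 217 210 150  68  70  70  69  73 119 120 100  88  87  86  87  84  83  81  83
260 154 153 155 155 153 151 148 148 144 189 210 207 209 211 206 204 210 150 148 155 102 100  99  94  91  80  79
266 152 145 155 153 153 154 152 153 149 146 148 150 155 160 152 147 152 152 146 147 148 148 144 150 150 144 146
272 152 153 158 162 158 154 154 153 153 153 152 147 150 154 154 153 155 155 146 146 148 146 149 147 157 151 153
278 163 156 151 152 150 147 150 154 151 153 157 155 153 153 155 148 154 152 155 151 152 150 151 152 152 151 155
284 154 153 156 158 151 153 159 162 156 155 157 155 155 154 144 149 152 150 155 154 150 150 155 151 150 146 143
```

```bash
python3 - <<'E'
from h import *
d=load("w11"); g=cv2.medianBlur(cv2.cvtColor(d["frame"],cv2.COLOR_RGB2GRAY),3)
print(plane(d,320.5,241.5,.0105))
w2,w3,sc,si=[load(n) for n in("w2","w3","sc3","si3")]
print(tri([(w2,329.1,269.2),(w3,326.7,347.9)]),tri([(w2,329.1,269.2),(w3,326.7,347.9),(sc,284.8,308.5)]))
for r in (236,240,244): print(r,*["%3d"%x for x in g[r,286:356:2]])
for c in (316,321,326): print(c,*["%3d"%x for x in g[208:272:2,c]])
E
```

```text
[ 0.58431624 -0.06977209  0.0105    ]
(array([ 0.58471469, -0.068497  ,  0.01443987]), [np.float64(0.02), np.float64(0.02)]) (array([ 0.58482236, -0.06882434,  0.01371233]), [np.float64(0.11), np.float64(0.17), np.float64(0.22)])
236  84  84  84  87  87  88 105  89  89  88  86  86  86  84  84  85  86  86  86  83  81  79  80  81  81  89 119 119 118 115  86  83  83  84  84
240  84  84  88  89  88  97 117 117 119 106  80  84  84  83  84  85  86  85  86  87  87  86  84  83  82  82 113 119 118 118  90  81  81  83  85
244 147 151 154 158 149 105 117 117 119 111  76  83  87  87  88  88  88  87  88  88  87  87  85  84  68  65 114 119 118 116  89  82  85  85  82
316  60  61  60  61  65  70  79  79  80  78  62  65  85  85  85  85  85  89  88  87  84  86  70  70  94 202 206 206 197 153 152 151
321  60  61  62  64  66  76  82  82  82  72  64  67  84  85  86  86  86  86  87  86  85 132  87  70  70 195 210 210 208 160 153 153
326  62  61  61  62  66  71  80  81  81  78  65  74  84  81  81  83  87  88  87  87  86 100  91  69  93 203 207 206 197 153 154 153
```

The ring in the shade spans columns 296–345 and rows 216–265, so the spacer is at (0.5846, −0.0697). I'll descend and grasp it.

```bash
python3 -m pendant '[{"dx":-0.0027,"dy":-0.001,"dz":0.03,"rx":0,"ry":0,"rz":0,"hand":0.056},{"dx":0,"dy":0,"dz":0.035,"rx":0,"ry":0,"rz":0,"hand":0.056},{"dx":0,"dy":0,"dz":0.035,"rx":0,"ry":0,"rz":0,"hand":0.056},{"dx":0,"dy":0,"dz":0.016,"rx":0,"ry":0,"rz":0,"hand":0.056},{"dx":0,"dy":0,"dz":0.003,"rx":0,"ry":0,"rz":0,"hand":0.056},{"dx":0,"dy":0,"dz":0.0025,"rx":0,"ry":0,"rz":0,"hand":0.056},{"dx":0,"dy":0,"dz":0,"rx":0,"ry":0,"rz":0,"hand":0.056},{"dx":0,"dy":0,"dz":0,"rx":0,"ry":0,"rz":0,"hand":0.056}]'
```

```text
clock: 9.63
position: [0.5861, -0.0707, 0.0063]
ee_rot: [0.002, 0.707, 0.707, 0.001]
contact_force: [0.6, 0.1, -0.6]
width: 0.0557
gripper_force: 0.0
```

```bash
python3 -m pendant '[{"dx":0,"dy":-0.001,"dz":0.002,"rx":0,"ry":0,"rz":0,"hand":0.056},{"dx":0,"dy":0,"dz":0,"rx":0,"ry":0,"rz":0,"hand":0.056},{"dx":0,"dy":0,"dz":0,"rx":0,"ry":0,"rz":0,"hand":0.035},{"dx":0,"dy":0,"dz":0,"rx":0,"ry":0,"rz":0,"hand":0.035},{"dx":0,"dy":0,"dz":0,"rx":0,"ry":0,"rz":0,"hand":0.035},{"dx":0,"dy":0,"dz":0,"rx":0,"ry":0,"rz":0,"hand":0.035},{"dx":0,"dy":0,"dz":0,"rx":0,"ry":0,"rz":0,"hand":0.035},{"dx":0,"dy":0,"dz":0,"rx":0,"ry":0,"rz":0,"hand":0.035}]' 40
```

```text
clock: 10.3
position: [0.5836, -0.0712, 0.0034]
ee_rot: [0.001, 0.707, 0.707, 0.0]
contact_force: [-1.7, 0.7, 5.3]
width: 0.0381
gripper_force: 39.7
```

```bash
python3 -m pendant '[{"dx":0,"dy":0,"dz":-0.015,"rx":0,"ry":0,"rz":0,"hand":0.035},{"dx":0,"dy":0,"dz":-0.035,"rx":0,"ry":0,"rz":0,"hand":0.035},{"dx":0,"dy":0,"dz":-0.04,"rx":0,"ry":0,"rz":0,"hand":0.035},{"dx":0,"dy":0,"dz":-0.04,"rx":0,"ry":0,"rz":0,"hand":0.035},{"dx":0,"dy":0,"dz":-0.035,"rx":0,"ry":0,"rz":0,"hand":0.035},{"dx":0.0399,"dy":0.0035,"dz":0,"rx":0,"ry":0,"rz":0,"hand":0.035},{"dx":0.0399,"dy":0.0035,"dz":0,"rx":0,"ry":0,"rz":0,"hand":0.035},{"dx":0.0399,"dy":0.0035,"dz":0,"rx":0,"ry":0,"rz":0,"hand":0.035},{"dx":0.0399,"dy":0.0035,"dz":0,"rx":0,"ry":0,"rz":0,"hand":0.035},{"dx":0.0399,"dy":0.0035,"dz":0,"rx":0,"ry":0,"rz":0,"hand":0.035},{"dx":0.0399,"dy":0.0035,"dz":0,"rx":0,"ry":0,"rz":0,"hand":0.035}]'
python3 -m pendant '[{"dx":0.0399,"dy":0.0035,"dz":0,"rx":0,"ry":0,"rz":0,"hand":0.035},{"dx":0.0399,"dy":0.0035,"dz":0,"rx":0,"ry":0,"rz":0,"hand":0.035},{"dx":0,"dy":0,"dz":0,"rx":0,"ry":0,"rz":0,"hand":0.035},{"dx":0,"dy":0,"dz":0,"rx":0,"ry":0,"rz":0,"hand":0.035},{"dx":0,"dy":0,"dz":0,"rx":0,"ry":0,"rz":0,"hand":0.035},{"dx":0,"dy":0,"dz":0,"rx":0,"ry":0,"rz":0,"hand":0.035}]'
python3 chk.py w12; python3 - <<'E'
from h import *
d=load("w12"); g=cv2.medianBlur(cv2.cvtColor(d["frame"],cv2.COLOR_RGB2GRAY),3)
for r in (300,308,316): print(r,*["%3d"%x for x in g[r,270:372:3]])
for c in (316,321,326): print(c,*["%3d"%x for x in g[262:372:3,c]])
cv2.imwrite("pics/w12c.png",cv2.resize(d["frame"][230:390,240:400,::-1],None,fx=3,fy=3,interpolation=cv2.INTER_CUBIC))
E
```

```text
clock: 11.22
position: [0.6039, 0.17, 0.1674]
ee_rot: [0.0, 0.707, 0.707, 0.0]
contact_force: [1.0, -0.7, -0.8]
width: 0.0375
gripper_force: 40.4
clock: 11.72
position: [0.611, 0.2468, 0.1671]
ee_rot: [0.0, 0.707, 0.707, -0.001]
contact_force: [0.0, -0.7, -0.2]
width: 0.0373
gripper_force: 40.4
[0.61116223 0.24661438 0.16727271] [322.13816225 284.55401925] (np.float64(321.0218579234973), np.float64(287.43715846994536)) [-3.22235330e-04  8.52460420e-05  2.22727127e-02]
300  59  51  20  45  77  78  79  78  77  83  81  80  84  83  84  84  82  81  81  85  86  86  83  83  84  85  78  80  80  79  80  29  24  61
308  59  22  21  40  77  78  80  76  71  80  82  83  84  83  82  79  81  82  83  84  85  87  86  83  83  83  66  81  80  80  81  26  25  28
316  23  22  22  35  77  79  79  75  63  64  84  83  83  81  82  79  97 100 105 141 143 154 156 158 133  64  64  81  81  80  79  25  25  26
316  68  65  64  63  76  78  78  78  77  70  66  61  71  83  83  81  81  84  80 143 155 149  67  68  68  69  81  81  98 190 142  63  63 175 179 178 177
321  70  65  64  65  78  79  79  79  61  63  70  61  64  82  82  82  82  84 100 165 159 153  67  68  69  70  82  81  98 194 158 152  76  61 124 174 175
326  67  65  65  67  77  79  79  79  78  70  66  62  72  83  83  84  86  86 141 159 154 141  66  69  69  70  80  80  97 183 151 157 162 154  88  76  80
```

View pics/w12c.png

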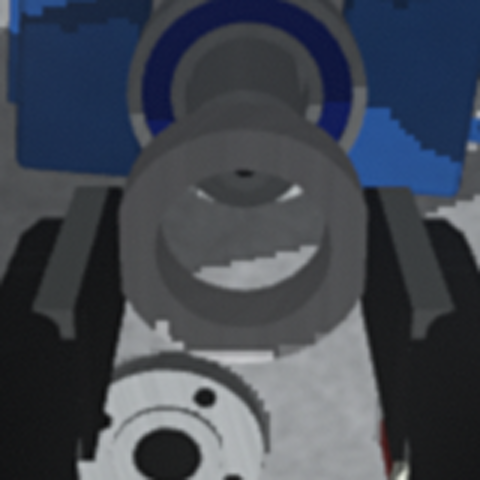

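The spacer is held, its top face centred at about (321,311). The tip hole is partly cut off at (321,287), so I'll lower it and recheck as I did with the bearing.

```bash
python3 - <<'E'
from h import *
d=load("w12")
for v in (310.5,312): print(intool(d,321,v,-.0076))
E
python3 -m pendant '[{"dx":0.0012,"dy":0,"dz":0.007,"rx":0,"ry":0,"rz":0,"hand":0.035},{"dx":0,"dy":0,"dz":0.007,"rx":0,"ry":0,"rz":0,"hand":0.035},{"dx":0,"dy":0,"dz":0.007,"rx":0,"ry":0,"rz":0,"hand":0.035},{"dx":0,"dy":0,"dz":0,"rx":0,"ry":0,"rz":0,"hand":0.035},{"dx":0,"dy":0,"dz":0,"rx":0,"ry":0,"rz":0,"hand":0.035},{"dx":0,"dy":0,"dz":0,"rx":0,"ry":0,"rz":0,"hand":0.035}]'
python3 chk.py w13;  python3 - <<'E'
from h import *
d=load("w13"); g=cv2.cvtColor(d["frame"],cv2.COLOR_RGB2GRAY)
e=[]
for r in range(292,330,4): print(r,*["%3d"%x for x in g[r,274:368:2]])
for c in (317,321,325): print(c,*["%3d"%x for x in g[264:360:2,c]])
E
```

```text
[ 2.06992127e-03  7.26269337e-06 -7.60000000e-03]
[ 1.29044429e-03  6.97935516e-06 -7.60000000e-03]
clock: 12.27
position: [0.6113, 0.2492, 0.1462]
ee_rot: [-0.0, 0.707, 0.707, -0.0]
contact_force: [0.3, 0.2, -1.9]
width: 0.0375
gripper_force: 40.4
[0.61145355 0.24936567 0.14645659] [321.77314644 307.10088343] (np.float64(320.51887941534716), np.float64(307.66747868453103)) [-0.00140911 -0.0002091   0.00145659]
292  57  37  28  39  67  75  80  80  80  79  78  78  81  81  75  70  69  68  69  70  70  68  70  70  69  68  70  71  71  71  70  69  72  78  80  82  81  80  78  81  82  81  72  75  51  44  62
296  55  20  19  46  79  79  79  81  79  79  78  79  75  67  68  69  69  69  69  69  69  70  68  69  71  71  69  69  71  70  69  70  70  69  71  81  82  79  79  80  82  81  81  77  25  23  33
300  31  21  23  74  78  79  80  80  79  79  73  38  62  67  67  68  68  69  70  69  69  70  72  71  70  71  71  70  69  67  68  69  68  69  69  63  51  80  79  82  81  81  81  82  53  22  20
304  20  20  24  74  80  79  81  81  80  77  95  78  64  65  66  66  68  68  68  73  73  73  65  45  54  71  
[... 1122 characters left out ...]
  69  69  68  68  67  69  68  68  69  69  69  68  68  68  67  67  75  81  80  83  84  82  81  82  55  25  27  26
317  65  65  66  65  66  79  80  80  81  80  79  79  70  72  70  69  70  70  71  70  73  47  37  57  73  71  68  64  64  81  88  75  69  67  69  69  69  73  82  82  83  79 159 170 155 154 155 156
321  64  66  63  66  69  80  81  81  81  79  80  77  70  69  70  71  71  69  71  72  45  17  19  18  64  72  72  65  63  77  85  78  68  70  68  71  71  71  84  84  83  79 159 170 155 156 157 162
325  62  64  66  69  68  79  80  81  80  81  82  81  70  71  70  69  69  70  71  70  73  64  55  67  74  74  69  66  65  82  90  75  67  69  70  71  71  75  83  82  81  76 156 167 159 154 154 154
```

```bash
python3 - <<'E'
from h import *
d=load("w13")
for zt in (-.0076,-.009): print([np.round(1e3*intool(d,320.5,v,zt)[0],2) for v in (272.7,347,287,339)])
w=load("w9"); HS=HSV["bearing"]
h=80;b=blob(w,"bearing",320,312,75);a,bb=b[2]; print(b)
print([np.round(1e3*intool(w,320.5,b[1]+s*b[2][0]/2,-.0105)[0],2) for s in(-1,1)])
print([np.round(1e3*intool(d,u,309,-.0076)[1],2) for u in (279.5,361.3)])
E
```

```text
[np.float64(20.95), np.float64(-17.61), np.float64(13.98), np.float64(-13.16)]
[np.float64(21.54), np.float64(-16.62), np.float64(14.63), np.float64(-12.23)]
(320.55859375, 317.7719192504883, (88.46884155273438, 100.69827270507812))
[np.float64(21.77), np.float64(-23.93)]
[np.float64(-19.15), np.float64(18.62)]
```

The bore edges unproject to +14.0 and −13.2 mm, giving a diameter of 27.1 mm and a centre at +0.4 mm. The tip is at −1.4 mm, so I'll shift −1.8 mm and lower.

```bash
python3 -m pendant '[{"dx":-0.0018,"dy":0,"dz":0,"rx":0,"ry":0,"rz":0,"hand":0.035},{"dx":0,"dy":0,"dz":0.004,"rx":0,"ry":0,"rz":0,"hand":0.035},{"dx":0,"dy":0,"dz":0,"rx":0,"ry":0,"rz":0,"hand":0.035},{"dx":0,"dy":0,"dz":0.004,"rx":0,"ry":0,"rz":0,"hand":0.035},{"dx":0,"dy":0,"dz":0.004,"rx":0,"ry":0,"rz":0,"hand":0.035},{"dx":0,"dy":0,"dz":0.004,"rx":0,"ry":0,"rz":0,"hand":0.035},{"dx":0,"dy":0,"dz":0,"rx":0,"ry":0,"rz":0,"hand":0.035}]'
python3 -m pendant '[{"dx":0,"dy":0,"dz":0.005,"rx":0,"ry":0,"rz":0,"hand":0.035},{"dx":0,"dy":0,"dz":0.005,"rx":0,"ry":0,"rz":0,"hand":0.035},{"dx":0,"dy":0,"dz":0.003,"rx":0,"ry":0,"rz":0,"hand":0.035},{"dx":0,"dy":0,"dz":0,"rx":0,"ry":0,"rz":0,"hand":0.035},{"dx":0,"dy":0,"dz":0,"rx":0,"ry":0,"rz":0,"hand":0.035}]'
```

```text
clock: 12.9
position: [0.6105, 0.2474, 0.129]
ee_rot: [-0.001, 0.707, 0.707, -0.001]
contact_force: [0.1, -0.0, -1.4]
width: 0.0377
gripper_force: 40.4
clock: 13.32
position: [0.6111, 0.2475, 0.1169]
ee_rot: [-0.0, 0.707, 0.707, -0.0]
contact_force: [-0.2, 1.4, -0.4]
width: 0.0374
gripper_force: 40.4
```

```bash
python3 -m pendant '[{"dx":0,"dy":0,"dz":0.003,"rx":0,"ry":0,"rz":0,"hand":0.035},{"dx":0,"dy":0,"dz":0.001,"rx":0,"ry":0,"rz":0,"hand":0.035},{"dx":0,"dy":0,"dz":0,"rx":0,"ry":0,"rz":0,"hand":0.035}]'
python3 -m pendant '[{"dx":0,"dy":0,"dz":0.001,"rx":0,"ry":0,"rz":0,"hand":0.035},{"dx":0,"dy":0,"dz":0,"rx":0,"ry":0,"rz":0,"hand":0.035}]'
python3 -m pendant '[{"dx":0,"dy":0,"dz":0.001,"rx":0,"ry":0,"rz":0,"hand":0.035},{"dx":0,"dy":0,"dz":0,"rx":0,"ry":0,"rz":0,"hand":0.035}]'
```

```text
clock: 13.57
position: [0.6111, 0.2476, 0.1131]
ee_rot: [-0.0, 0.707, 0.707, -0.0]
contact_force: [0.2, 0.2, -0.4]
width: 0.0378
gripper_force: 40.4
clock: 13.73
position: [0.6112, 0.2476, 0.1122]
ee_rot: [0.0, 0.707, 0.707, -0.0]
contact_force: [-0.0, -1.1, -1.0]
width: 0.0373
gripper_force: 40.4
clock: 13.9
position: [0.6114, 0.2476, 0.1115]
ee_rot: [0.0, 0.707, 0.707, 0.0]
contact_force: [0.5, 0.5, 0.0]
width: 0.0377
gripper_force: 40.4
```

```bash
python3 -m pendant '[{"dx":0,"dy":0,"dz":0.001,"rx":0,"ry":0,"rz":0,"hand":0.035},{"dx":0,"dy":0,"dz":0,"rx":0,"ry":0,"rz":0,"hand":0.035}]'
python3 -m pendant '[{"dx":0,"dy":0,"dz":0.0005,"rx":0,"ry":0,"rz":0,"hand":0.035},{"dx":0,"dy":0,"dz":0,"rx":0,"ry":0,"rz":0,"hand":0.035}]'
```

```text
clock: 14.07
position: [0.6115, 0.2476, 0.1114]
ee_rot: [0.0, 0.707, 0.707, 0.0]
contact_force: [-0.7, -1.2, 4.6]
width: 0.0374
gripper_force: 40.9
clock: 14.23
position: [0.6114, 0.2476, 0.1114]
ee_rot: [0.0, 0.707, 0.707, 0.001]
contact_force: [-2.1, 0.0, 6.9]
width: 0.0373
gripper_force: 41.1
```

Seated at z = 0.1114, as expected. I'll release and go over the gear.

```bash
python3 -m pendant '[{"dx":0,"dy":0,"dz":0,"rx":0,"ry":0,"rz":0,"hand":0.056},{"dx":0,"dy":0,"dz":0,"rx":0,"ry":0,"rz":0,"hand":0.056},{"dx":0,"dy":0,"dz":0,"rx":0,"ry":0,"rz":0,"hand":0.056},{"dx":0,"dy":0,"dz":-0.01,"rx":0,"ry":0,"rz":0,"hand":0.056},{"dx":0,"dy":0,"dz":-0.03,"rx":0,"ry":0,"rz":0,"hand":0.08},{"dx":0,"dy":0,"dz":-0.038,"rx":0,"ry":0,"rz":0,"hand":0.08},{"dx":-0.0096,"dy":-0.0386,"dz":0,"rx":0,"ry":0,"rz":0,"hand":0.08},{"dx":-0.0096,"dy":-0.0386,"dz":0,"rx":0,"ry":0,"rz":0,"hand":0.08},{"dx":-0.0096,"dy":-0.0386,"dz":0,"rx":0,"ry":0,"rz":0,"hand":0.08},{"dx":-0.0096,"dy":-0.0386,"dz":0.01,"rx":0,"ry":0,"rz":0,"hand":0.08},{"dx":-0.0096,"dy":-0.0386,"dz":0.01,"rx":0,"ry":0,"rz":0,"hand":0.08},{"dx":0,"dy":0,"dz":0.03,"rx":0,"ry":0,"rz":0,"hand":0.08}]'
python3 -m pendant '[{"dx":0,"dy":0,"dz":0.02,"rx":0,"ry":0,"rz":0,"hand":0.08},{"dx":0,"dy":0,"dz":0,"rx":0,"ry":0,"rz":0,"hand":0.08},{"dx":0,"dy":0,"dz":0,"rx":0,"ry":0,"rz":0,"hand":0.08}]'
python3 - <<'E'
from h import *
w=grab("wrist","w14");s=manip.get_state()["position"]; print(s); grab("side","si5"); obs=[]
for d,p in ((w,proj(w,[.4186,.2,.011])),(load("w4"),(295,76)),(load("w3"),(187,150))):
    b=blob(d,"gear",*p,60 if d is w else 50); print(b,plane(d,*b[:2],.010)); obs.append((d,*b[:2]))
print(tri(obs))
E
```

```text
clock: 15.23
position: [0.4122, 0.1985, 0.1407]
ee_rot: [0.0, 0.707, 0.707, 0.0]
contact_force: [0.7, -0.1, -0.3]
width: 0.08
gripper_force: 0.0
clock: 15.48
position: [0.4181, 0.1995, 0.118]
ee_rot: [-0.0, 0.707, 0.707, -0.0]
contact_force: [0.7, 0.4, 0.6]
width: 0.0804
gripper_force: 0.0
[0.41926989 0.19987847 0.11873305]
(320.5788879394531, 239.91289520263672, (75.02476501464844, 77.32160186767578)) [0.41794529 0.20021109 0.01      ]
(293.9746398925781, 75.7486572265625, (89.79686737060547, 99.30036163330078)) [0.41799164 0.2003787  0.01      ]
(187.43023681640625, 150.30327987670898, (50.66592025756836, 57.02034378051758)) [0.41858768 0.2000257  0.01      ]
(array([0.41807833, 0.20017067, 0.00943911]), [np.float64(0.18), np.float64(0.32), np.float64(0.32)])
```

```bash
python3 -m pendant '[{"dx":0.0003,"dy":-0.001,"dz":0.035,"rx":0,"ry":0,"rz":0,"hand":0.08},{"dx":0,"dy":0,"dz":0.035,"rx":0,"ry":0,"rz":0,"hand":0.08},{"dx":0,"dy":0,"dz":0.03,"rx":0,"ry":0,"rz":0,"hand":0.08},{"dx":0,"dy":0,"dz":0.012,"rx":0,"ry":0,"rz":0,"hand":0.08},{"dx":0,"dy":0,"dz":0.002,"rx":0,"ry":0,"rz":0,"hand":0.08},{"dx":0,"dy":0,"dz":0,"rx":0,"ry":0,"rz":0,"hand":0.08},{"dx":0,"dy":0,"dz":0,"rx":0,"ry":0,"rz":0,"hand":0.08}]' 40
```

```text
clock: 16.17
position: [0.4192, 0.2004, 0.005]
ee_rot: [0.001, 0.707, 0.707, 0.001]
contact_force: [0.1, -0.2, 0.3]
width: 0.0801
gripper_force: 0.0
```

```bash
python3 -m pendant '[{"dx":0,"dy":-0.0008,"dz":0.003,"rx":0,"ry":0,"rz":0,"hand":0.08},{"dx":0,"dy":0,"dz":0,"rx":0,"ry":0,"rz":0,"hand":0.08},{"dx":0,"dy":0,"dz":0,"rx":0,"ry":0,"rz":0,"hand":0.055},{"dx":0,"dy":0,"dz":0,"rx":0,"ry":0,"rz":0,"hand":0.055},{"dx":0,"dy":0,"dz":0,"rx":0,"ry":0,"rz":0,"hand":0.055},{"dx":0,"dy":0,"dz":0,"rx":0,"ry":0,"rz":0,"hand":0.055},{"dx":0,"dy":0,"dz":0,"rx":0,"ry":0,"rz":0,"hand":0.055}]' 45
```

```text
clock: 16.75
position: [0.4172, 0.2001, 0.0024]
ee_rot: [0.001, 0.707, 0.707, 0.001]
contact_force: [-1.8, -0.8, 11.0]
width: 0.0582
gripper_force: 45.5
```

```bash
python3 -m pendant '[{"dx":0,"dy":0,"dz":-0.015,"rx":0,"ry":0,"rz":0,"hand":0.055},{"dx":0,"dy":0,"dz":-0.035,"rx":0,"ry":0,"rz":0,"hand":0.055},{"dx":0,"dy":0,"dz":-0.04,"rx":0,"ry":0,"rz":0,"hand":0.055},{"dx":0,"dy":0,"dz":-0.04,"rx":0,"ry":0,"rz":0,"hand":0.055},{"dx":0,"dy":0,"dz":-0.035,"rx":0,"ry":0,"rz":0,"hand":0.055},{"dx":0.0096,"dy":0.0388,"dz":0,"rx":0,"ry":0,"rz":0,"hand":0.055},{"dx":0.0096,"dy":0.0388,"dz":0,"rx":0,"ry":0,"rz":0,"hand":0.055},{"dx":0.0096,"dy":0.0388,"dz":0,"rx":0,"ry":0,"rz":0,"hand":0.055},{"dx":0.0096,"dy":0.0388,"dz":0,"rx":0,"ry":0,"rz":0,"hand":0.055},{"dx":0.0096,"dy":0.0388,"dz":0,"rx":0,"ry":0,"rz":0,"hand":0.055},{"dx":0,"dy":0,"dz":0,"rx":0,"ry":0,"rz":0,"hand":0.055},{"dx":0,"dy":0,"dz":0,"rx":0,"ry":0,"rz":0,"hand":0.055}]'
python3 -m pendant '[{"dx":0.001,"dy":0,"dz":0.008,"rx":0,"ry":0,"rz":0,"hand":0.055},{"dx":0,"dy":0,"dz":0.008,"rx":0,"ry":0,"rz":0,"hand":0.055},{"dx":0,"dy":0,"dz":0.0,"rx":0,"ry":0,"rz":0,"hand":0.055},{"dx":0,"dy":0,"dz":0,"rx":0,"ry":0,"rz":0,"hand":0.055},{"dx":0,"dy":0,"dz":0,"rx":0,"ry":0,"rz":0,"hand":0.055},{"dx":0,"dy":0,"dz":0,"rx":0,"ry":0,"rz":0,"hand":0.055}]'
python3 chk.py w15;  python3 - <<'E'
from h import *
d=load("w15"); hs=cv2.cvtColor(d["frame"],cv2.COLOR_RGB2HSV)
for r in (300,306): print(r,*["%d/%d"%(x[1],x[2]) for x in hs[r,260:384:3]])
for c in (321,): print(c,*["%d:%d/%d/%d"%(r,*hs[r,c]) for r in range(240,384,2)])
E
```

```text
clock: 17.75
position: [0.6118, 0.248, 0.1642]
ee_rot: [-0.0, 0.707, 0.707, -0.001]
contact_force: [-1.0, 0.0, -2.1]
width: 0.0586
gripper_force: 49.2
clock: 18.25
position: [0.6102, 0.2489, 0.1505]
ee_rot: [0.0, 0.707, 0.707, 0.0]
contact_force: [0.7, -0.0, -1.7]
width: 0.0586
gripper_force: 49.2
[0.61037157 0.24892875 0.15051362] [323.87191901 302.31511029] (np.float64(322.622461928934), np.float64(302.7747461928934)) [-0.00087378  0.00085454  0.00551362]
300 147/73 143/75 148/74 145/72 149/72 147/71 147/73 145/65 147/73 155/74 146/75 148/74 153/75 154/76 146/75 38/67 4/67 8/68 4/71 3/73 10/52 26/30 0/62 4/71 4/69 4/67 115/73 155/74 154/73 156/72 154/71 150/73 152/72 146/63 151/76 151/76 153/75 151/76 152/74 141/76 144/76 134/61
306 148/74 147/73 145/72 150/75 150/75 151/76 150/75 150/75 151/76 154/76 153/75 152/74 123/77 7/77 0/70 0/64 4/64 4/65 4/70 4/72 5/53 31/33 4/62 0/70 4/69 4/64 4/66 0/63 17/88 156/75 152/77 154/76 151/76 149/77 149/70 152/79 148/79 152/79 150/80 148/76 147/78 148/76
321 240:116/191/64 242:117/41/68 244:100/11/67 246:105/8/67 248:90/3/77 250:120/3/80 252:18
[... 196 characters left out ...]
/141/65 282:19/147/73 284:19/151/76 286:20/154/76 288:19/156/77 290:19/150/75 292:19/156/75 294:19/161/76 296:21/25/70 298:90/4/71 300:15/14/37 302:21/94/19 304:20/85/18 306:20/20/39 308:90/3/73 310:60/4/72 312:30/4/65 314:45/8/63 316:60/4/66 318:30/3/83 320:30/3/84 322:90/3/85 324:0/0/85 326:105/3/151 328:105/6/166 330:100/5/170 332:20/59/90 334:19/143/66 336:19/141/67 338:20/143/68 340:19/138/70 342:20/140/69 344:19/137/69 346:20/138/70 348:20/140/73 350:20/139/77 352:20/158/147 354:20/160/185 356:20/159/191 358:21/158/191 360:20/158/192 362:19/159/164 364:19/124/70 366:20/159/175 368:20/157/192 370:20/155/187 372:19/111/117 374:19/37/75 376:98/8/129 378:96/7/180 380:96/7/179 382:100/9/179
```

```bash
python3 - <<'E'
from h import *
d=load("w15"); hs=cv2.cvtColor(d["frame"],cv2.COLOR_RGB2HSV)
print([np.round(1e3*intool(d,321,v,-.0116)[0],2) for v in (295,351)])
for r in (316,320,324):
    br=hs[r,:,1]>90; n=np.where(~br[270:375])[0]+270; n=n[(n>280)&(n<362)]; print(r,n.min(),n.max(),[np.round(1e3*intool(d,u,r,-.0116)[1],2) for u in (n.min()-.5,n.max()+.5)])
E
```

```text
[np.float64(11.98), np.float64(-16.99)]
316 295 346 [np.float64(-11.96), np.float64(11.51)]
320 297 344 [np.float64(-11.11), np.float64(10.65)]
324 301 341 [np.float64(-9.33), np.float64(9.33)]
```

```bash
python3 -m pendant '[{"dx":0.0006,"dy":0.0009,"dz":0,"rx":0,"ry":0,"rz":0,"hand":0.055},{"dx":0,"dy":0,"dz":0.005,"rx":0,"ry":0,"rz":0,"hand":0.055},{"dx":0,"dy":0,"dz":0.003,"rx":0,"ry":0,"rz":0,"hand":0.055},{"dx":0,"dy":0,"dz":0,"rx":0,"ry":0,"rz":0,"hand":0.055},{"dx":0,"dy":0,"dz":0,"rx":0,"ry":0,"rz":0,"hand":0.055}]'
python3 chk.py w16;  python3 - <<'E'
from h import *
d=load("w16"); hs=cv2.cvtColor(d["frame"],cv2.COLOR_RGB2HSV)
for c in (313,321,329): print(c,*["%d:%d/%d"%(r,*hs[r,c,1:]) for r in list(range(286,302))+list(range(328,356))])
for r in (304,308,312,316,320):
    br=hs[r,:,1]>90; n=np.where(~br[270:375])[0]+270; n=n[(n>280)&(n<362)]; print(r,n.min(),n.max(),[np.round(1e3*intool(d,u,r,-.0116)[1],2) for u in (n.min()-.5,n.max()+.5)])
print([np.round(1e3*intool(d,321,v,-.0116)[0],2) for v in (294,295,296,346,348,350)])
E
```

```text
clock: 18.72
position: [0.611, 0.2494, 0.1412]
ee_rot: [-0.0, 0.707, 0.707, -0.0]
contact_force: [-0.5, 0.4, -1.3]
width: 0.0582
gripper_force: 49.2
[0.61124841 0.24945383 0.14151818] [322.38337263 312.41679897] (np.float64(321.97695262483995), np.float64(313.13316261203585)) [-0.00163389  0.00048146 -0.00348182]
313 286:150/78 287:150/78 288:154/78 289:157/78 290:152/77 291:156/77 292:148/76 293:152/77 294:158/76 295:156/75 296:110/74 297:18/70 298:7/71 299:4/70 300:0/69 301:4/69 328:3/86 329:3/86 330:26/80 331:96/72 332:141/67 333:148/67 334:148/67 335:147/66 336:140/69 337:143/68 338:143/68 339:144/69 340:143/68 341:138/70 342:137/69 343:138/70 344:138/70 345:135/70 346:138/70 347:142/72 348:142/79 349:145/81 350:142/81 351:137/78 352:150/97 353:158/150 354:159/168 355:160/187
321 286:150/78 287:149/77 288:156/77 289:156/77 290:154/76 291:156/75 292:154/76 293:158/76 294:161/76 295:129/75 296:29/71 297:7/71 298:4/72 299:4/72 300:4/70 301:0/69 328:0/82 329:3/86 330:5/98 331:19/119 332:64/87 333:139/64 334:145/65 335:143/68 336:143/68 337:143/68 338:145/67 339:140/69 340:139/68 341:
[... 315 characters left out ...]
0 300:0/71 301:4/70 328:3/89 329:5/95 330:27/112 331:78/82 332:139/64 333:151/64 334:147/66 335:141/67 336:145/67 337:141/67 338:139/68 339:139/68 340:137/69 341:145/67 342:140/69 343:143/68 344:140/69 345:137/69 346:140/69 347:139/75 348:142/79 349:145/81 350:139/81 351:139/81 352:141/78 353:137/78 354:140/80 355:153/120
304 299 342 [np.float64(-10.03), np.float64(9.59)]
308 296 346 [np.float64(-11.42), np.float64(11.42)]
312 294 347 [np.float64(-12.36), np.float64(11.91)]
316 295 346 [np.float64(-11.96), np.float64(11.51)]
320 297 344 [np.float64(-11.11), np.float64(10.65)]
[np.float64(12.47), np.float64(11.98), np.float64(11.49), np.float64(-14.26), np.float64(-15.35), np.float64(-16.44)]
```

The bore centre is at (−1.7, −0.2) mm and the tip at (−1.6, +0.5) mm. I'll apply a small y correction and lower.

```bash
python3 -m pendant '[{"dx":0,"dy":0.0006,"dz":0,"rx":0,"ry":0,"rz":0,"hand":0.055},{"dx":0,"dy":0,"dz":0.004,"rx":0,"ry":0,"rz":0,"hand":0.055},{"dx":0,"dy":0,"dz":0.004,"rx":0,"ry":0,"rz":0,"hand":0.055},{"dx":0,"dy":0,"dz":0.004,"rx":0,"ry":0,"rz":0,"hand":0.055},{"dx":0,"dy":0,"dz":0.003,"rx":0,"ry":0,"rz":0,"hand":0.055},{"dx":0,"dy":0,"dz":0.001,"rx":0,"ry":0,"rz":0,"hand":0.055},{"dx":0,"dy":0,"dz":0,"rx":0,"ry":0,"rz":0,"hand":0.055},{"dx":0,"dy":0,"dz":0,"rx":0,"ry":0,"rz":0,"hand":0.055}]'
```

```text
clock: 19.43
position: [0.612, 0.2495, 0.1258]
ee_rot: [0.0, 0.707, 0.707, -0.0]
contact_force: [1.0, -0.2, -1.5]
width: 0.0582
gripper_force: 49.2
```

```bash
python3 -m pendant '[{"dx":0,"dy":0,"dz":0.001,"rx":0,"ry":0,"rz":0,"hand":0.055},{"dx":0,"dy":0,"dz":0.001,"rx":0,"ry":0,"rz":0,"hand":0.055},{"dx":0,"dy":0,"dz":0,"rx":0,"ry":0,"rz":0,"hand":0.055}]'
python3 -m pendant '[{"dx":0,"dy":0,"dz":0.001,"rx":0,"ry":0,"rz":0,"hand":0.055},{"dx":0,"dy":0,"dz":0,"rx":0,"ry":0,"rz":0,"hand":0.055}]'
```

```text
clock: 19.68
position: [0.6119, 0.2495, 0.1237]
ee_rot: [0.0, 0.707, 0.707, 0.0]
contact_force: [0.6, 0.4, -2.0]
width: 0.0582
gripper_force: 49.2
clock: 19.85
position: [0.6119, 0.2495, 0.1227]
ee_rot: [0.0, 0.707, 0.707, -0.0]
contact_force: [-0.7, 0.3, -1.2]
width: 0.0582
gripper_force: 49.2
```

```bash
python3 -m pendant '[{"dx":0,"dy":0,"dz":0.001,"rx":0,"ry":0,"rz":0,"hand":0.055},{"dx":0,"dy":0,"dz":0.0005,"rx":0,"ry":0,"rz":0,"hand":0.055},{"dx":0,"dy":0,"dz":0,"rx":0,"ry":0,"rz":0,"hand":0.055}]'
python3 -m pendant '[{"dx":0,"dy":0,"dz":0.0007,"rx":0,"ry":0,"rz":0,"hand":0.055},{"dx":0,"dy":0,"dz":0,"rx":0,"ry":0,"rz":0,"hand":0.055}]'
```

```text
clock: 20.1
position: [0.612, 0.2495, 0.1217]
ee_rot: [0.0, 0.707, 0.707, 0.0]
contact_force: [-0.1, -0.3, -0.5]
width: 0.0581
gripper_force: 49.5
clock: 20.27
position: [0.6121, 0.2495, 0.1216]
ee_rot: [0.0, 0.707, 0.707, 0.0]
contact_force: [-2.4, -0.9, 4.6]
width: 0.0581
gripper_force: 50.1
```

Seated. I'll release and go to the collar.

```bash
python3 -m pendant '[{"dx":0,"dy":0,"dz":0,"rx":0,"ry":0,"rz":0,"hand":0.08},{"dx":0,"dy":0,"dz":0,"rx":0,"ry":0,"rz":0,"hand":0.08},{"dx":0,"dy":0,"dz":0,"rx":0,"ry":0,"rz":0,"hand":0.08},{"dx":0,"dy":0,"dz":-0.01,"rx":0,"ry":0,"rz":0,"hand":0.08},{"dx":0,"dy":0,"dz":-0.035,"rx":0,"ry":0,"rz":0,"hand":0.08},{"dx":0,"dy":0,"dz":-0.035,"rx":0,"ry":0,"rz":0,"hand":0.08},{"dx":-0.0383,"dy":0.0099,"dz":0,"rx":0,"ry":0,"rz":0,"hand":0.08},{"dx":-0.0383,"dy":0.0099,"dz":0,"rx":0,"ry":0,"rz":0,"hand":0.08},{"dx":-0.0383,"dy":0.0099,"dz":0,"rx":0,"ry":0,"rz":0,"hand":0.08},{"dx":-0.0383,"dy":0.0099,"dz":0.01,"rx":0,"ry":0,"rz":0,"hand":0.07},{"dx":-0.0383,"dy":0.0099,"dz":0.01,"rx":0,"ry":0,"rz":0,"hand":0.07},{"dx":-0.0383,"dy":0.0099,"dz":0.01,"rx":0,"ry":0,"rz":0,"hand":0.07}]'
python3 -m pendant '[{"dx":-0.0383,"dy":0.0099,"dz":0.01,"rx":0,"ry":0,"rz":0,"hand":0.07},{"dx":-0.0383,"dy":0.0099,"dz":0.01,"rx":0,"ry":0,"rz":0,"hand":0.07},{"dx":0,"dy":0,"dz":0.03,"rx":0,"ry":0,"rz":0,"hand":0.07},{"dx":0,"dy":0,"dz":0,"rx":0,"ry":0,"rz":0,"hand":0.07},{"dx":0,"dy":0,"dz":0,"rx":0,"ry":0,"rz":0,"hand":0.07},{"dx":0,"dy":0,"dz":0,"rx":0,"ry":0,"rz":0,"hand":0.07}]'
python3 - <<'E'
from h import *
w=grab("wrist","w17");s=manip.get_state()["position"]; print(s); grab("side","si6"); obs=[]
HSV["collar"]=((0,0,0),(180,255,42))
for d,p,h in ((w,proj(w,[.691,-.058,.01]),45),(load("w2"),(420,260),30)):
    b=blob(d,"collar",*p,h); print(p,b,plane(d,*b[:2],.010)); obs.append((d,*b[:2]))
print(tri(obs))
u,v=map(int,proj(w,[.691,-.058,.01])); cv2.imwrite("pics/w17c.png",cv2.resize(w["frame"][v-80:v+80,u-100:u+100,::-1],None,fx=3,fy=3,interpolation=cv2.INTER_CUBIC))
E
```

```text
clock: 21.27
position: [0.6719, 0.0179, 0.1714]
ee_rot: [0.001, 0.707, 0.707, 0.001]
contact_force: [1.1, 0.1, -0.2]
width: 0.0698
gripper_force: 0.0
clock: 21.77
position: [0.6915, -0.056, 0.1218]
ee_rot: [0.0, 0.707, 0.707, 0.0]
contact_force: [0.3, 0.7, 0.4]
width: 0.0699
gripper_force: 0.0
[ 0.69195545 -0.05576509  0.12248389]
[319.88761896 241.78576693] (319.97314834594727, 242.1436424255371, (55.259273529052734, 55.92145919799805)) [ 0.69106903 -0.05830349  0.01      ]
(420, 260) (419.06239891052246, 259.4048709869385, (37.518165588378906, 38.728267669677734)) [ 0.69036671 -0.0580291   0.01      ]
(array([ 0.69108108, -0.05894757,  0.00772693]), [np.float64(0.07), np.float64(0.07)])
```

View pics/w17c.png

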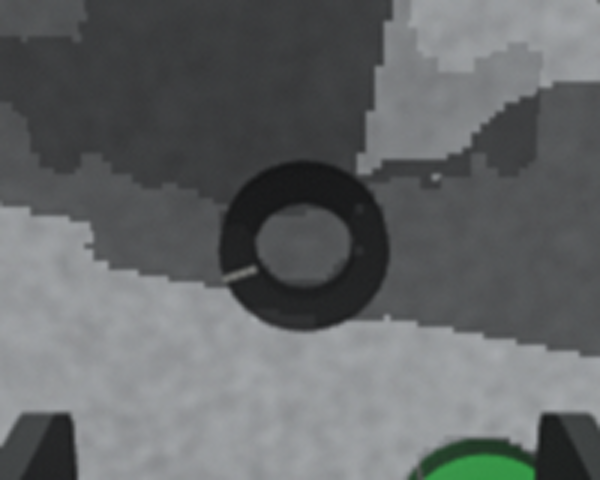

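The view shows the collar at crop (304,245), with its slit at lower left and no protruding screw. It lies at (0.691, −0.0583), and the green decoy is clear of the fingers. I'll grasp it.

```bash
python3 -m pendant '[{"dx":-0.0025,"dy":-0.0009,"dz":0.035,"rx":0,"ry":0,"rz":0,"hand":0.062},{"dx":0,"dy":0,"dz":0.035,"rx":0,"ry":0,"rz":0,"hand":0.062},{"dx":0,"dy":0,"dz":0.03,"rx":0,"ry":0,"rz":0,"hand":0.062},{"dx":0,"dy":0,"dz":0.015,"rx":0,"ry":0,"rz":0,"hand":0.062},{"dx":0,"dy":0,"dz":0.003,"rx":0,"ry":0,"rz":0,"hand":0.062},{"dx":0,"dy":0,"dz":0,"rx":0,"ry":0,"rz":0,"hand":0.062},{"dx":0,"dy":0,"dz":0,"rx":0,"ry":0,"rz":0,"hand":0.062}]' 40
```

```text
clock: 22.45
position: [0.6919, -0.0589, 0.0047]
ee_rot: [0.002, 0.707, 0.707, 0.001]
contact_force: [0.4, 0.8, 1.0]
width: 0.0622
gripper_force: 0.0
```

```bash
python3 -m pendant '[{"dx":0,"dy":-0.0008,"dz":0.0018,"rx":0,"ry":0,"rz":0,"hand":0.062},{"dx":0,"dy":0,"dz":0,"rx":0,"ry":0,"rz":0,"hand":0.062},{"dx":0,"dy":0,"dz":0,"rx":0,"ry":0,"rz":0,"hand":0.04},{"dx":0,"dy":0,"dz":0,"rx":0,"ry":0,"rz":0,"hand":0.04},{"dx":0,"dy":0,"dz":0,"rx":0,"ry":0,"rz":0,"hand":0.04},{"dx":0,"dy":0,"dz":0,"rx":0,"ry":0,"rz":0,"hand":0.04},{"dx":0,"dy":0,"dz":0,"rx":0,"ry":0,"rz":0,"hand":0.04}]' 40
python3 -m pendant '[{"dx":0,"dy":0,"dz":-0.015,"rx":0,"ry":0,"rz":0,"hand":0.04},{"dx":0,"dy":0,"dz":-0.035,"rx":0,"ry":0,"rz":0,"hand":0.04},{"dx":0,"dy":0,"dz":-0.04,"rx":0,"ry":0,"rz":0,"hand":0.04},{"dx":0,"dy":0,"dz":-0.04,"rx":0,"ry":0,"rz":0,"hand":0.04},{"dx":0,"dy":0,"dz":-0.035,"rx":0,"ry":0,"rz":0,"hand":0.04},{"dx":0.0385,"dy":-0.0099,"dz":0,"rx":0,"ry":0,"rz":0,"hand":0.04},{"dx":0.0385,"dy":-0.0099,"dz":0,"rx":0,"ry":0,"rz":0,"hand":0.04},{"dx":0.0385,"dy":-0.0099,"dz":0,"rx":0,"ry":0,"rz":0,"hand":0.04},{"dx":0.0385,"dy":-0.0099,"dz":0,"rx":0,"ry":0,"rz":0,"hand":0.04},{"dx":0.0385,"dy":-0.0099,"dz":0,"rx":0,"ry":0,"rz":0,"hand":0.04},{"dx":0.0385,"dy":-0.0099,"dz":0,"rx":0,"ry":0,"rz":0,"hand":0.04}]'
python3 -m pendant '[{"dx":0.0385,"dy":-0.0099,"dz":0,"rx":0,"ry":0,"rz":0,"hand":0.04},{"dx":0.0385,"dy":-0.0099,"dz":0,"rx":0,"ry":0,"rz":0,"hand":0.04},{"dx":0,"dy":0,"dz":0,"rx":0,"ry":0,"rz":0,"hand":0.04},{"dx":0,"dy":0,"dz":0,"rx":0,"ry":0,"rz":0,"hand":0.04},{"dx":0,"dy":0,"dz":0,"rx":0,"ry":0,"rz":0,"hand":0.04}]'
```

```text
clock: 23.03
position: [0.6902, -0.0595, 0.0025]
ee_rot: [0.001, 0.707, 0.707, 0.001]
contact_force: [-0.3, 0.1, 6.2]
width: 0.0433
gripper_force: 40.2
clock: 23.95
position: [0.6291, 0.1731, 0.166]
ee_rot: [0.0, 0.707, 0.707, 0.0]
contact_force: [0.6, -1.0, -1.0]
width: 0.0437
gripper_force: 41.1
clock: 24.37
position: [0.6101, 0.2484, 0.1658]
ee_rot: [0.0, 0.707, 0.707, -0.0]
contact_force: [0.2, -0.4, -1.8]
width: 0.0437
gripper_force: 41.1
```

```bash
python3 -m pendant '[{"dx":0.0005,"dy":0.001,"dz":0.008,"rx":0,"ry":0,"rz":0,"hand":0.04},{"dx":0,"dy":0,"dz":0.008,"rx":0,"ry":0,"rz":0,"hand":0.04},{"dx":0,"dy":0,"dz":0.004,"rx":0,"ry":0,"rz":0,"hand":0.04},{"dx":0,"dy":0,"dz":0,"rx":0,"ry":0,"rz":0,"hand":0.04},{"dx":0,"dy":0,"dz":0,"rx":0,"ry":0,"rz":0,"hand":0.04},{"dx":0,"dy":0,"dz":0,"rx":0,"ry":0,"rz":0,"hand":0.04}]'
python3 chk.py w18;  python3 - <<'E'
from h import *
d=load("w18"); g=cv2.cvtColor(d["frame"],cv2.COLOR_RGB2GRAY)
for c in (314,321,328): print(c,*["%d:%d"%(r,g[r,c]) for r in list(range(256,372,2))])
for r in range(300,324,4): print(r,*["%d"%x for x in g[r,284:360:2]])
for v in (270,290,330,340,350): print(v,np.round(1e3*intool(d,321,v,-.0075)[0],2))
E
```

```text
clock: 24.87
position: [0.6115, 0.2486, 0.1457]
ee_rot: [0.0, 0.707, 0.707, -0.0]
contact_force: [0.3, 0.8, -0.9]
width: 0.0434
gripper_force: 41.1
[0.61159051 0.24879148 0.14597742] [321.32897009 306.35024993] (np.float64(320.4934065934066), np.float64(307.2362637362637)) [-0.00091109 -0.00022144  0.00097742]
314 256:63 258:24 260:36 262:62 264:27 266:18 268:19 270:19 272:19 274:20 276:20 278:20 280:19 282:20 284:19 286:19 288:19 290:21 292:67 294:73 296:71 298:70 300:72 302:74 304:74 306:75 308:75 310:73 312:72 314:69 316:65 318:66 320:66 322:66 324:63 326:64 328:72 330:61 332:21 334:25 336:24 338:25 340:25 342:28 344:28 346:34 348:36 350:41 352:40 354:41 356:40 358:60 360:161 362:165 364:168 366:114 368:69 370:68
321 256:59 258:54 260:59 262:62 264:21 266:18 268:18 270:19 272:19 274:18 276:19 278:19 280:19 282:19 284:20 286:19 288:20 290:31 292:73 294:73 296:71 298:72 300:73 302:71 304:27 306:14 308:14 310:24 312:72 314:74 316:68 318:64 320:65 322:65 324:63 326:63 328:63 330:102 332:25 334:23 336:24 338:26 340:25 342:27 344:27 346:34 348:38 350:40 352:42 354:41 356:41 358:42 360:1
[... 517 characters left out ...]
75 73 72 73 71 70 69 69 69 70 71 63 28 19 21 20 18 21 21 20
304 21 21 20 19 20 24 58 69 67 68 68 70 70 71 74 74 73 40 24 36 67 75 73 70 69 70 69 69 69 68 56 40 21 21 21 22 22 21
308 21 20 21 21 21 60 66 65 66 68 66 67 66 71 73 75 49 13 14 13 38 74 74 74 69 70 68 67 67 61 60 67 39 20 22 21 20 21
312 22 22 21 21 19 45 65 63 64 65 66 67 65 65 70 72 74 75 71 75 75 74 74 67 66 66 67 66 60 62 62 62 27 21 22 22 22 23
316 22 21 22 22 20 20 56 65 64 63 65 66 65 67 63 65 66 68 70 69 68 66 66 67 68 66 66 65 64 65 65 31 20 20 23 24 22 24
320 23 21 20 21 22 20 20 44 63 62 62 62 62 63 65 66 66 65 66 65 65 66 65 65 64 65 64 63 65 62 29 22 21 23 22 22 24 23
270 22.2
290 12.44
330 -8.32
340 -13.78
350 -19.36
```

The bore centre is at about (−1.3, −0.1) mm and the tip at (−0.9, −0.2) mm. I'll apply a small correction and lower, expecting it to seat at z ≈ 0.1355.

```bash
python3 -m pendant '[{"dx":0.0004,"dy":0,"dz":0,"rx":0,"ry":0,"rz":0,"hand":0.04},{"dx":0,"dy":0,"dz":0.003,"rx":0,"ry":0,"rz":0,"hand":0.04},{"dx":0,"dy":0,"dz":0.003,"rx":0,"ry":0,"rz":0,"hand":0.04},{"dx":0,"dy":0,"dz":0.002,"rx":0,"ry":0,"rz":0,"hand":0.04},{"dx":0,"dy":0,"dz":0,"rx":0,"ry":0,"rz":0,"hand":0.04},{"dx":0,"dy":0,"dz":0,"rx":0,"ry":0,"rz":0,"hand":0.04}]'
python3 -m pendant '[{"dx":0,"dy":0,"dz":0.001,"rx":0,"ry":0,"rz":0,"hand":0.04},{"dx":0,"dy":0,"dz":0,"rx":0,"ry":0,"rz":0,"hand":0.04}]'
```

```text
clock: 25.42
position: [0.611, 0.2495, 0.1375]
ee_rot: [-0.0, 0.707, 0.707, -0.0]
contact_force: [-0.1, 0.3, 0.0]
width: 0.0434
gripper_force: 41.1
clock: 25.58
position: [0.6112, 0.2495, 0.1368]
ee_rot: [0.0, 0.707, 0.707, 0.0]
contact_force: [-0.0, -0.4, -0.7]
width: 0.0435
gripper_force: 41.1
```

```bash
python3 -m pendant '[{"dx":0,"dy":0,"dz":0.0008,"rx":0,"ry":0,"rz":0,"hand":0.04},{"dx":0,"dy":0,"dz":0,"rx":0,"ry":0,"rz":0,"hand":0.04}]'
python3 -m pendant '[{"dx":0,"dy":0,"dz":0.0008,"rx":0,"ry":0,"rz":0,"hand":0.04},{"dx":0,"dy":0,"dz":0,"rx":0,"ry":0,"rz":0,"hand":0.04}]'
python3 -m pendant '[{"dx":0,"dy":0,"dz":0.0005,"rx":0,"ry":0,"rz":0,"hand":0.04},{"dx":0,"dy":0,"dz":0,"rx":0,"ry":0,"rz":0,"hand":0.04}]'
```

```text
clock: 25.75
position: [0.6112, 0.2495, 0.136]
ee_rot: [0.0, 0.707, 0.707, 0.0]
contact_force: [-0.5, -0.7, -1.1]
width: 0.0437
gripper_force: 41.1
clock: 25.92
position: [0.6114, 0.2495, 0.1356]
ee_rot: [0.0, 0.707, 0.707, 0.0]
contact_force: [-0.7, -0.9, 0.6]
width: 0.0438
gripper_force: 41.2
clock: 26.08
position: [0.6114, 0.2495, 0.1355]
ee_rot: [0.0, 0.707, 0.707, 0.0]
contact_force: [-0.9, -1.1, 4.5]
width: 0.0435
gripper_force: 41.6
```

Seated exactly at 0.1355. I'll release, retreat and check the stack.

```bash
python3 -m pendant '[{"dx":0,"dy":0,"dz":0,"rx":0,"ry":0,"rz":0,"hand":0.065},{"dx":0,"dy":0,"dz":0,"rx":0,"ry":0,"rz":0,"hand":0.065},{"dx":0,"dy":0,"dz":0,"rx":0,"ry":0,"rz":0,"hand":0.065},{"dx":0,"dy":0,"dz":-0.01,"rx":0,"ry":0,"rz":0,"hand":0.065},{"dx":0,"dy":0,"dz":-0.035,"rx":0,"ry":0,"rz":0,"hand":0.065},{"dx":0,"dy":0,"dz":-0.035,"rx":0,"ry":0,"rz":0,"hand":0.065},{"dx":-0.038,"dy":0,"dz":0,"rx":0,"ry":0,"rz":0,"hand":0.065},{"dx":-0.038,"dy":0,"dz":0,"rx":0,"ry":0,"rz":0,"hand":0.065},{"dx":-0.038,"dy":0,"dz":0,"rx":0,"ry":0,"rz":0,"hand":0.065},{"dx":-0.02,"dy":0,"dz":0,"rx":0,"ry":0,"rz":0,"hand":0.065},{"dx":0,"dy":0,"dz":0,"rx":0,"ry":0,"rz":0,"hand":0.065},{"dx":0,"dy":0,"dz":0,"rx":0,"ry":0,"rz":0,"hand":0.065}]'
python3 - <<'E'
from h import *
a=grab("side","si9")["frame"][280:390,130:270,::-1];b=grab("scene","sc9")["frame"][170:280,440:560,::-1]
f=lambda x:cv2.resize(x,(390,400),interpolation=cv2.INTER_CUBIC)
cv2.imwrite("pics/fin.png",np.hstack([f(a),f(b)]))
E
```

```text
clock: 27.08
position: [0.6115, 0.1146, 0.2154]
ee_rot: [0.0, 0.708, 0.706, 0.001]
contact_force: [-0.4, -0.1, -0.2]
width: 0.0649
gripper_force: 0.0
```

View pics/fin.png

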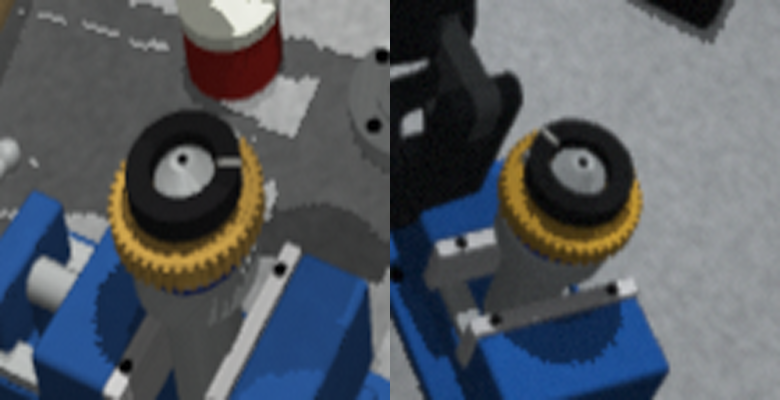

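The final views show the collar (side crop, 185,175) sitting flat on the gear around the shaft tip, with the stack level. I'm handing it in.

```bash
python3 -c "
from rig import manip
print(manip.sign_off())"
```

```text
the job is handed in; nothing more can be done
None
```

I built the stack on the shaft in the order asked (bearing, spacer, gear hub up, collar), lowered each part to its seat before letting go, and handed the job in at about 27 s; no verdict came back.

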